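# Load the lab shaker, hang its lift-off guard door, lock it and start it

## Task

While the guard door is still off, move the finished orange-capped jars from the shaker's black tray onto the green mat and stand every blue-capped jar upright on the tray; leave the black-capped jar alone. Then take the blue-framed door from its stand, hang it on the guard with both hinge knuckles fully down on their two pins, and close it flush. Finally turn the red lock knob fully clockwise, which swings its tongue in front of the closed door and frees the blue selector, and turn the selector fully counter-clockwise to the green run mark.

Things in the scene. Friction and masses are not known exactly. Their poses are not given: they have to be found in the camera images.
- guard: The shaker, fixed: white base 20 mm high, clear walls 90 mm high on left, right and back, open at the top and front; inside 150 (x) by 200 mm (y). Origin: centre of the walled area at table height; -x is its front (towards the robot), +y its hinge side. The base sticks out in front as a ledge to x -140 mm. Grey control block 62 mm high on the right (x -145 to 45, y -226 to -120 mm).
- door_home (a point): Where the door's origin lies, and its axes point, when the door is hung and closed flush (guard frame x -88, y 0, z 21.5 mm). A rubber stop on the right wall's front edge, just behind the closed door, stops it.
- tray (a point): Centre of the top of the black tray mat (150 mm along x, 196 mm along y, 24 mm above the table) between the guard walls; axes as the guard's. A row along y of up to three jars 62 mm apart fits well.
- pin_low (a point): Lower hinge pin: the centre of its foot, on top of its bracket 30 mm above the table, on the guard's left front corner (guard frame x -88, y +122 mm). Upright brass pin 8 mm thick, 14 mm tall, the upper 5 mm tapering to 3 mm. Axes as the guard's.
- pin_up (a point): Upper hinge pin, the same, straight above the lower one, foot 95 mm above the table; its bracket is 10 mm thick, 22 mm wide, reaching 12 mm in front of the axis. The lower knuckle cannot pass down through this bracket: bring the door from the front (-x), held 18 to 30 mm above its hung height, back (+x) over the pins, then lower it.
- door: Lift-off door, 0.35 kg, loose, standing upright in its stand: blue frame, amber pane, 8 mm thick (x), 220 mm wide (y -112 to +108 mm), 100 mm high. Origin: on its lower edge under the handle. Black handle tab on top, 14 mm thick (x), 60 mm long, 38 mm tall. At its +y edge two brass knuckles 22 mm square, 15 mm tall, with an 11.6 mm upright through hole. Once hung it swings freely.
- door_grip (a point): Point to grip on the door's handle tab, 122 mm above the lower edge, over the middle; axes as the door's (thickness along x).
- knuckle_low (a point): Centre of the lower knuckle's hole at its underside; door frame x 0, y +122, z 8.5 mm. Hung fully home it coincides with point pin_low (sideways play about 1.8 mm).
- knuckle_up (a point): Centre of the upper knuckle's hole at its underside; door frame x 0, y +122, z 73.5 mm. Hung fully home it coincides with point pin_up.
- stand: Fixed grey door stand, 150 mm long (y), 70 mm wide, with a slot 13 mm wide along y; the door's lower edge stands in the slot 10 mm above the table between cheeks that rise to 35 mm. Origin: centre of its underside.
- lock (a joint): Angle of the red lock knob (rad): 0 to 0.1 at the start (unlocked), grows clockwise seen from above, end stop 1.3 = locked; stays where left (friction 0.05 N m). Its steel tongue, 75 mm long, 12 mm wide, 64 to 74 mm above the table, then lies in front of the closed door's free edge. A steel blade reaching 58 mm out under the knob blocks the selector until the lock is turned.
- lock_grip (a point): On the lock knob's upright axis at the height to grip, 97 mm above the table, at guard frame x -103, y -167 mm. The red grip bar is 44 mm long, 14 mm thick, 36 mm tall (its top 13 mm above this point); x of this frame points along the bar and the tongue. The steel parts below it are at least 20 mm lower than this point.
- selector (a joint): Angle of the blue selector knob (rad): about 0 at the start, grows counter-clockwise seen from above, end stop 0.60 = run, where the white line on its bar points at the green dot (white dot: start); blocked at about 0.15 (its 66 mm steel arm runs against the lock's blade) while the lock is unset; stays where left (friction 0.05 N m).
- selector_grip (a point): On the selector's upright axis at the height to grip, 97 mm above the table, at guard frame x -8, y -167 mm. Blue grip bar the same size as the lock's, x of this frame along the bar.
- jar_a: Blue-capped sample jar, on the table at first: 50 mm across, 60 mm tall, about 0.15 kg, heavy base; white with a blue cap 48 mm across over its top 20 mm. Its origin is the centre of its underside. May be absent (no pose).
- jar_b: Blue-capped sample jar, on the table at first: 50 mm across, 60 mm tall, about 0.15 kg, heavy base; white with a blue cap 48 mm across over its top 20 mm. Its origin is the centre of its underside. May be absent (no pose).
- jar_c: Blue-capped sample jar, on the table at first: 50 mm across, 60 mm tall, about 0.15 kg, heavy base; white with a blue cap 48 mm across over its top 20 mm. Its origin is the centre of its underside. May be absent (no pose).
- done_a: Orange-capped finished jar, same size, on the shaker tray at first. Its origin is the centre of its underside. May be absent (no pose).
- done_b: Orange-capped finished jar, same size, on the shaker tray at first. Its origin is the centre of its underside. May be absent (no pose).
- pad: Fixed green mat, 200 mm (x) by 110 mm (y), 4 mm thick, on the right; the finished jars go anywhere on it. Origin: centre of its underside.
- jar_black: Black-capped jar of the same size, among the blue-capped ones; to be left alone. Its origin is the centre of its underside.

How it is judged (in metres and radians):
On the way, in this order (a step that is already met when the one before it is completed fails the run):
1. while the door is off, the orange-capped jars stand on the green mat and the blue-capped ones on the tray (x of jar_a in the frame of tray between -0.066 and 0.066 m and y of jar_a in the frame of tray between -0.09 and 0.09 m and z of jar_a in the frame of tray between -0.008 and 0.008 m and angle between each of jar_a, jar_b, jar_c, done_a, done_b's own z axis and vertical below 0.15 rad and x of jar_b in the frame of tray between -0.066 and 0.066 m and y of jar_b in the frame of tray between -0.09 and 0.09 m and z of jar_b in the frame of tray between -0.008 and 0.008 m and x of jar_c in the frame of tray between -0.066 and 0.066 m and y of jar_c in the frame of tray between -0.09 and 0.09 m and z of jar_c in the frame of tray between -0.008 and 0.008 m and x of done_a in the frame of pad between -0.095 and 0.095 m and y of done_a in the frame of pad between -0.05 and 0.05 m and z of done_a in the frame of pad between -0.002 and 0.01 m and x of done_b in the frame of pad between -0.095 and 0.095 m and y of done_b in the frame of pad between -0.05 and 0.05 m and z of done_b in the frame of pad between -0.002 and 0.01 m and distance between knuckle_up and pin_up above 0.03 m), for 0.2 s.
2. the door hangs with both knuckles down on their pins (horizontal distance between knuckle_low and pin_low below 0.005 m and z of knuckle_low in the frame of pin_low between -0.004 and 0.004 m and horizontal distance between knuckle_up and pin_up below 0.005 m and z of knuckle_up in the frame of pin_up between -0.004 and 0.004 m), for 0.3 s.
3. with the door hung and shut, the lock knob is turned home (all of step 2 and angle between the x axis of door and the x axis of guard, either way round below 0.07 rad and value of joint lock above 1.15 rad), for 0.2 s.
4. the selector is turned to run (value of joint selector above 0.48 rad and value of joint lock above 1.15 rad), for 0.2 s.
At the end, for the whole second after the job is handed in: Blue-capped jars on the tray, orange-capped on the mat, within 9 degrees of upright; both knuckles within 5 mm sideways and 4 mm in height of their pins' feet; door within 4 degrees of flush and still; lock past 1.15 rad, selector past 0.48 rad (all of step 2 and all of step 4 and x of jar_a in the frame of tray between -0.066 and 0.066 m and y of jar_a in the frame of tray between -0.09 and 0.09 m and z of jar_a in the frame of tray between -0.008 and 0.008 m and angle between each of jar_a, jar_b, jar_c, done_a, done_b's own z axis and vertical below 0.15 rad and x of jar_b in the frame of tray between -0.066 and 0.066 m and y of jar_b in the frame of tray between -0.09 and 0.09 m and z of jar_b in the frame of tray between -0.008 and 0.008 m and x of jar_c in the frame of tray between -0.066 and 0.066 m and y of jar_c in the frame of tray between -0.09 and 0.09 m and z of jar_c in the frame of tray between -0.008 and 0.008 m and x of done_a in the frame of pad between -0.095 and 0.095 m and y of done_a in the frame of pad between -0.05 and 0.05 m and z of done_a in the frame of pad between -0.002 and 0.01 m and x of done_b in the frame of pad between -0.095 and 0.095 m and y of done_b in the frame of pad between -0.05 and 0.05 m and z of done_b in the frame of pad between -0.002 and 0.01 m and angle between the x axis of door and the x axis of guard, either way round below 0.07 rad and linear speed of door below 0.02 m/s); the robot touches nothing.
It fails at once if the black-capped jar is moved more than 40 mm or knocked over (distance of jar_black from where it was at the start of the episode above 0.04 m or angle between jar_black's own z axis and vertical above 0.5 rad).
Of jar_a, jar_b, jar_c only 2 to 3 are there at a start; the rules pass over those that are not, and their reading is None.
Of done_a, done_b only 1 to 2 are there at a start; the rules pass over those that are not, and their reading is None.
At some moment in a run one of jar_a, jar_b, jar_c may be knocked a few centimetres aside while the robot is not near it.
It also fails if it takes over 200 s, if anything falls off the work surface, if the arm or the gripper's body presses on something with over 40 N, if the wrist force passes 120 N, or if a joint passes its speed limit or range.

## Robot

A 7-joint arm with a two-finger parallel gripper is mounted at the origin on the work surface. World frame = base frame: x ahead of the robot, y to its left, z up, the work surface at z = 0. Lengths are in m, angles in degrees, forces in N, time in s.
With the tool pointing down it reaches from about 0.425 to 0.975 m from the base axis. Payload 16.7 kg.
Tool frame: the origin (TCP) lies at the very end of the fingers, on their centre line; the grasp point (between the pads) lies 19 mm behind it; z points along the fingers, y is the direction in which the jaws open and shut (so a half turn about z gives the same grasp; the last joint's range is limited). The gripper opens to 85 mm and grips with 20 to 120 N. Pads are 22 mm wide; open, the fingers measure 114 mm over their backs; the gripper's body (76 mm by 85 mm) begins 54 mm behind the grasp point. The pads swing forward as they close: fully open they stand 13 mm farther back than shut.
Start: joints at [-84.483, 24.414, 4.234, 92.017, -1.954, 63.644, -3.845], TCP at [0.164, 0.655, 0.231] pointing down, gripper open.
Joint ranges: [-163.25, 163.25], [-28.42, 122.38], [-70.27, 78.77], [12.13, 141.07], [-58.53, 238.53], [9.26, 117.41], [-156.51, 156.51]. Speed limits (degrees/s): [108.29, 108.29, 136.94, 136.94, 172.46, 172.46, 172.46].

## Interface

Orientations are given as a 3x3 rotation matrix whose columns are the frame's x, y, z axes.
In Python, from workcell import r gives the robot as it stands. The module is installed in compiled form; this text tells all that it offers.
- The arm moves only by the shell command python3 -m inch 'ROWS' [FORCE]. ROWS is JSON, a list of rows, each an object with "dp": the shift along the tool's x, y, z in units of 30 mm (1.0 is 30 mm), a list of three; "spin": the turn about the tool's z in units of 6 degrees (1.0 is 6 degrees); "hand": the finger opening in mm, from 0 to 85.4. In form: [{"dp": [tx, ty, tz], "spin": spin, "hand": hand}, ...]. A call has 1 to 12 rows; each row is the pose to reach, as a shift and turn from the pose measured when the call began, along the tool's axes at that moment; what a row does not reach only later rows make up. A row lasts 1/8 s, in which the tool goes at most 62.5 mm and 10.7 degrees, less where a joint would pass 70% of its speed; a pose out of reach is approached as far as the arm can. A call with a gripper value outside its range is refused whole. The fingers move at their own pace and stop on an object; FORCE is the grip in N (left out, the last holds). Time passes only in rows, so rows that repeat a pose let the fingers close. It gives the time, the measured TCP pose, the force and the opening at its end, in the units of the state.
- r.state(): the state, without advancing time (a new reading comes with each control period).
- r.camera(name): name is "scene" or "top" or "wrist"; returns a dict with "img" (480x640x3 uint8, red, green, blue), "intrinsics" (3x3 intrinsics, pixels), "camera_from_world" (4x4, takes a point from world to camera coordinates). Camera axes: x right, y down, z forward; pixel columns grow to the right and rows downward; lengths in m; the calibration is good to about 2 mm. A picture is of the moment at which its call begins. There is no depth.
- r.job_done(): hands the job in, once; it reports no verdict.
The state is a dict: "time_s": time; "joints": joint angles; "joint_vel": joint speeds; "tau": joint torques, N m; "tcp_pos": TCP position; "tcp_rot": TCP orientation; "force": force on the tool from outside, world axes, zero at the start; "torque": the same for the moment, N m; "width": finger opening in m.
Only numpy, scipy, OpenCV 4.12 (cv2) and the standard library are available. Lean on these libraries where they do the work, as an engineer would, in place of code of your own. Each camera call takes 0.05 s, during which the arm holds its last target.

## Working session

There is one attempt and no reset: what is moved stays moved. The work goes in short steps, Python scripts to look and compute and a shell command to move; the robot and the scene stay as the last step left them, time stands still between calls to the robot, and variables do not carry over. Pictures are saved under pics/ and viewed, and the job is handed in when it is done.

```bash
mkdir -p pics; cat > look.py <<'E'
import cv2,numpy as np,sys
from workcell import r
def snap(cam,fn):
    d=r.camera(cam); cv2.imwrite('pics/'+fn+'.png',cv2.cvtColor(d['img'],cv2.COLOR_RGB2BGR)); np.savez('pics/'+fn+'.npz',**d); return d
E
python3 - <<'E'
from look import *
s=r.state()
print(s['time_s'],s['tcp_pos'],s['tcp_rot'],s['width'],s['force'])
for c in ['scene','top','wrist']:
    d=snap(c,c+'0'); print(c,d['intrinsics'],d['camera_from_world'])
E
```

```text
0.0 [0.16417394 0.65429153 0.23058896] [[-9.69931316e-01  2.43378696e-01 -2.29069579e-04]
 [ 2.43378786e-01  9.69930450e-01 -1.29937242e-03]
 [-9.40580067e-05 -1.31605268e-03 -9.99999130e-01]] 0.08557245488048831 [-0.70261532 -0.34784228  0.57075269]
scene [[566.48570684   0.         320.81663391]
 [  0.         566.48570684 243.64525688]
 [  0.           0.           1.        ]] [[-0.35807349  0.93365262 -0.00872699  0.18957591]
 [ 0.76204743  0.28683339 -0.5805259  -0.32873654]
 [-0.53950633 -0.21452131 -0.81419502  1.59224744]
 [ 0.          0.          0.          1.        ]]
top [[552.83783063   0.         314.37127535]
 [  0.         552.83783063 240.60276624]
 [  0.           0.           1.        ]] [[-0.00488756 -0.99998664 -0.00168318 -0.01535791]
 [-0.99726671  0.00499835 -0.07371657  0.53896689]
 [ 0.073724    0.00131828 -0.99727781  1.30819964]
 [ 0.          0.          0.          1.        ]]
wrist [[408.12450056   0.         324.90793578]
 [  0.         408.12450056 241.51304993]
 [  0.           0.           1.        ]] [[ 0.24348177  0.96990462 -0.0012885  -0.67415832]
 [ 0.92405541 -0.2315679   0.30413467 -0.04008402]
 [ 0.29468325 -0.07524189 -0.95262818  0.3805352 ]
 [ 0.          0.          0.          1.        ]]
```

View pics/scene0.png

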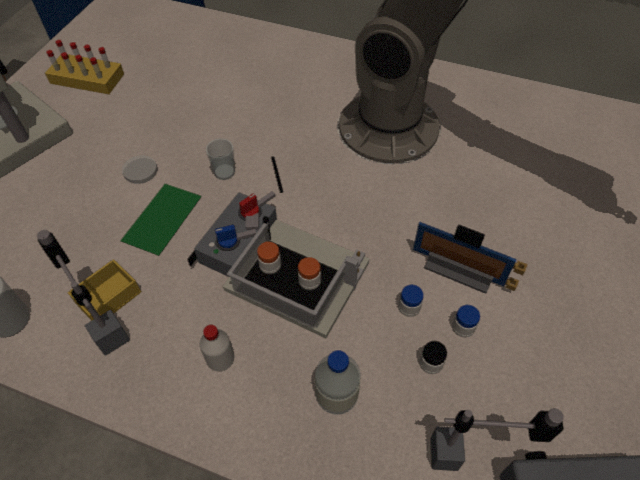

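View pics/top0.png

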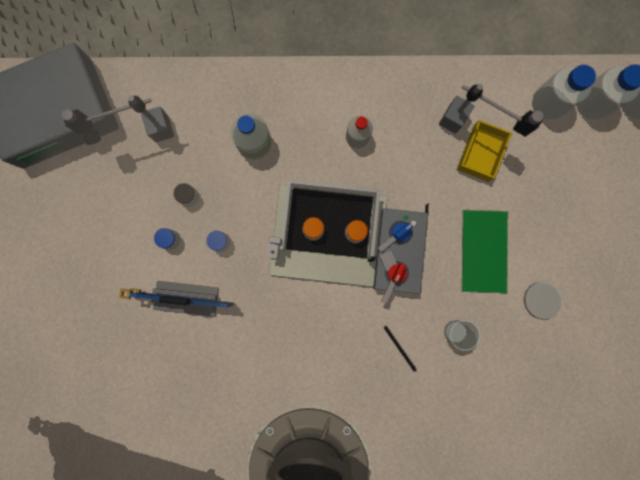

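View pics/wrist0.png

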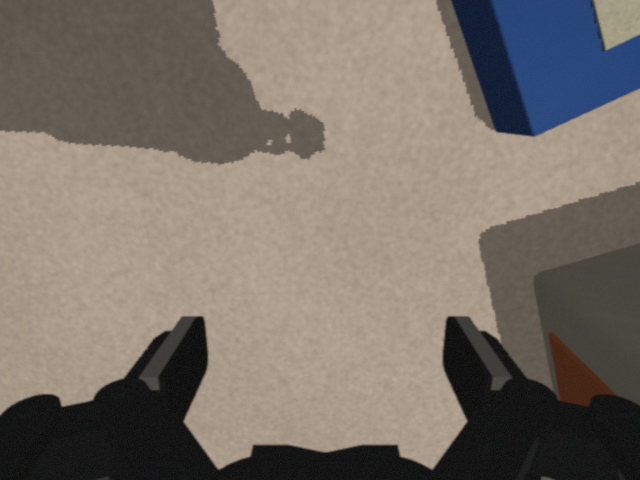

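The scene and top views show two orange jars on the tray (top px 313,229 and 357,231), two blue jars (165,238 and 217,241), the black-capped jar at (185,194), the door in its stand around (178,299), the knobs at (401,232) and (397,272), and the mat at (485,251).

```bash
cat >> look.py <<'E'
def ray(d,u,v):
    K=d['intrinsics'];T=d['camera_from_world'];R=T[:3,:3];c=-R.T@T[:3,3]
    return c,R.T@np.linalg.solve(K,np.array([u,v,1.0]))
def onz(d,u,v,z):
    c,a=ray(d,u,v); return c+a*(z-c[2])/a[2]
def proj(d,p):
    q=d['camera_from_world'][:3,:3]@np.asarray(p)+d['camera_from_world'][:3,3]; q=d['intrinsics']@q; return q[:2]/q[2]
def blobs(d,lo,hi,mina=20):
    hsv=cv2.cvtColor(d['img'],cv2.COLOR_RGB2HSV); m=cv2.inRange(hsv,np.array(lo),np.array(hi))
    n,l,st,ce=cv2.connectedComponentsWithStats(m); return [(st[i],ce[i],l==i) for i in range(1,n) if st[i][4]>=mina]
def tri(pairs):
    A=np.zeros((3,3));b=np.zeros(3)
    for d,u,v in pairs:
        c,a=ray(d,u,v);a=a/np.linalg.norm(a);P=np.eye(3)-a[:,None]*a;A+=P;b+=P@c
    return np.linalg.solve(A,b)
def load(fn): return dict(np.load('pics/'+fn+'.npz'))
E
python3 - <<'E'
from look import *
np.set_printoptions(precision=4,suppress=True)
C={'blue':((100,120,50),(130,255,255)),'orange':((5,150,60),(16,255,255)),'red':((0,150,60),(4,255,255)),'green':((50,100,40),(80,255,255)),'black':((0,0,0),(180,255,40)),'brass':((15,120,60),(28,255,255))}
for cam in ['top0','scene0']:
    d=load(cam)
    for k,(lo,hi) in C.items():
        for st,ce,m in blobs(d,lo,hi): print(cam,k,st,ce, onz(d,*ce,0.06)[:2])
for cam in ['top0','scene0']:
    im=cv2.imread(f'pics/{cam}.png')
    if cam=='top0': a=im[165:325,255:455]; b=im[170:330,110:270]
    else: a=im[170:340,180:400]; b=im[210:380,390:550]
    cv2.imwrite(f'pics/{cam}_g.png',cv2.resize(a,None,fx=3.6,fy=3.5,interpolation=cv2.INTER_CUBIC)); cv2.imwrite(f'pics/{cam}_d.png',cv2.resize(b,None,fx=3.5,fy=3.5,interpolation=cv2.INTER_CUBIC))
E
```

```text
top0 blue [569  65  26  25 500] [581.586  77.346] [ 0.9223 -0.6558]
top0 blue [618  65  22  25 425] [629.9976  77.2894] [ 0.9218 -0.7709]
top0 blue [238 116  17  17 226] [245.5841 124.146 ] [0.8131 0.1434]
top0 blue [392 223  20  19 270] [401.1741 231.6333] [ 0.5559 -0.2206]
top0 blue [155 229  19  19 274] [163.7299 237.9489] [0.5439 0.3331]
top0 blue [130 293  30   7 101] [145.3366 295.802 ] [0.4098 0.3736]
top0 blue [191 300  36   7 101] [206.7822 303.    ] [0.3926 0.2313]
top0 orange [302 217  23  21 371] [312.8598 226.8437] [ 0.5681 -0.0147]
top0 orange [347 219  21  22 373] [356.9223 229.7668] [ 0.5608 -0.1175]
top0 red [356 117  12  12 111] [361.2162 122.4865] [ 0.8157 -0.1303]
top0 red [388 263  19  20 260] [397.4423 272.1308] [ 0.4616 -0.2104]
top0 green [ 462  211   45   82 3561] [484.4215 251.28  ] [ 0.509  -0.4133]
top0 black [467  86  15  15 117] [472.9487  94.3761] [ 0.8822 -0.3964]
top0 black [514 112  25  24 280] [525.2571 125.1857] [ 0.8071 -0.518 ]
top0 black [442 119  17  12  55] [449.3818 124.6   ] [ 0.8094 -0.3388]
top0 black [  7 158  20   8  57] [ 16.2456 161.19
[... 3302 characters left out ...]
22  25 269] [462.0892 423.2788] [0.7722 0.3732]
scene0 black [529 411  34  31 638] [543.1944 428.2837] [0.7284 0.5142]
scene0 black [431 427  22  41 279] [437.491  444.1219] [0.8252 0.3402]
scene0 black [525 452  22   9 154] [534.9675 455.5584] [0.7829 0.5076]
scene0 black [500 462  17  18 181] [508.221  473.0939] [0.8298 0.4684]
scene0 brass [  45   54   79   40 1746] [84.992  74.9708] [ 0.1636 -0.8719]
scene0 brass [  79  260   62   55 1841] [110.7518 287.0636] [ 0.751  -0.4007]
scene0 brass [514 261  13  11  86] [520.0698 266.2674] [0.3862 0.415 ]
scene0 brass [506 279  12   9  63] [511.8571 283.3016] [0.4365 0.4059]
scene0 brass [ 68 289  26  31 108] [ 81.7778 306.787 ] [ 0.8143 -0.431 ]
```

```bash
echo
```

```text
(no output)
```

View pics/top0_g.png

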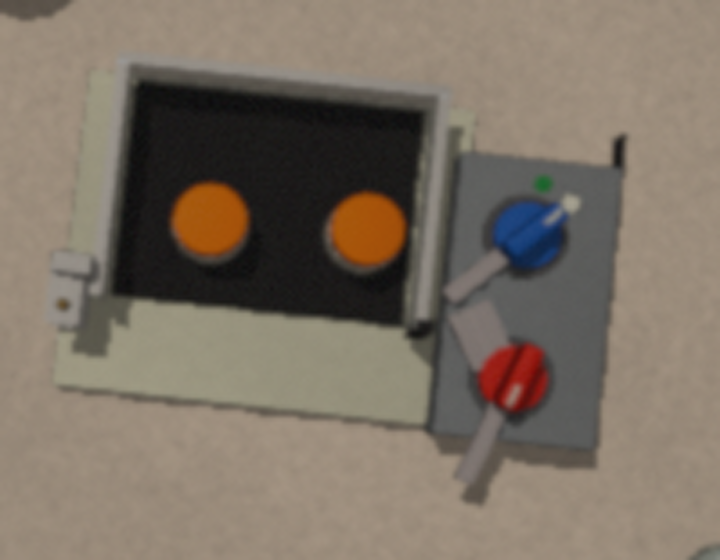

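View pics/top0_d.png

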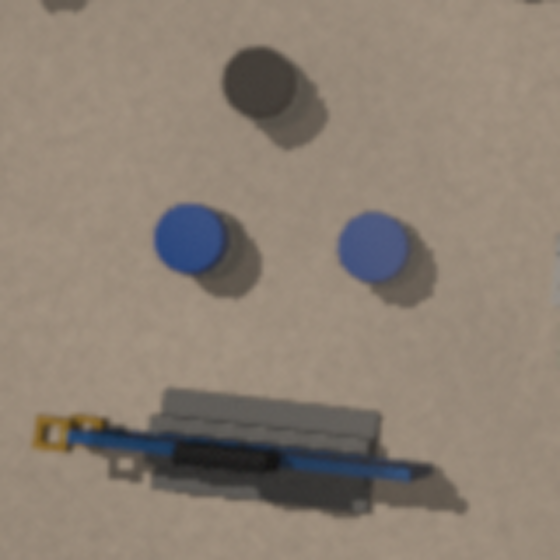

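View pics/scene0_g.png

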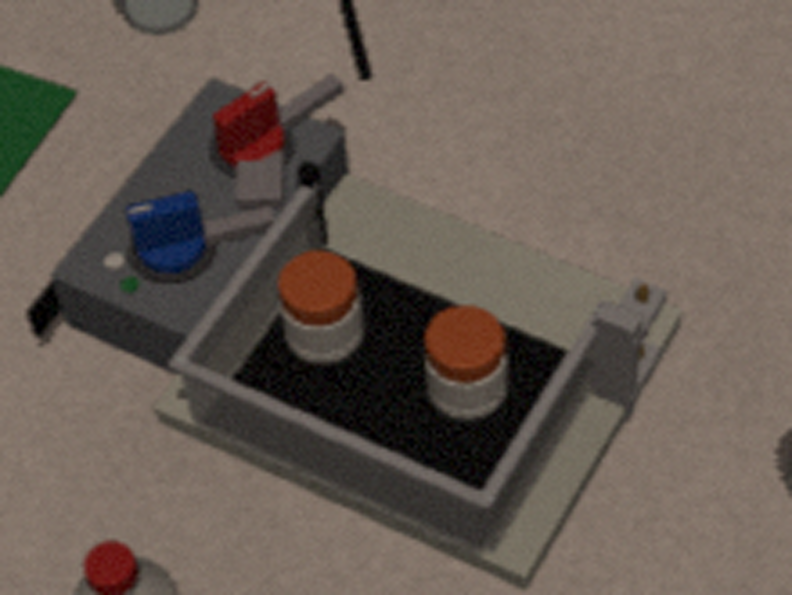

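View pics/scene0_d.png

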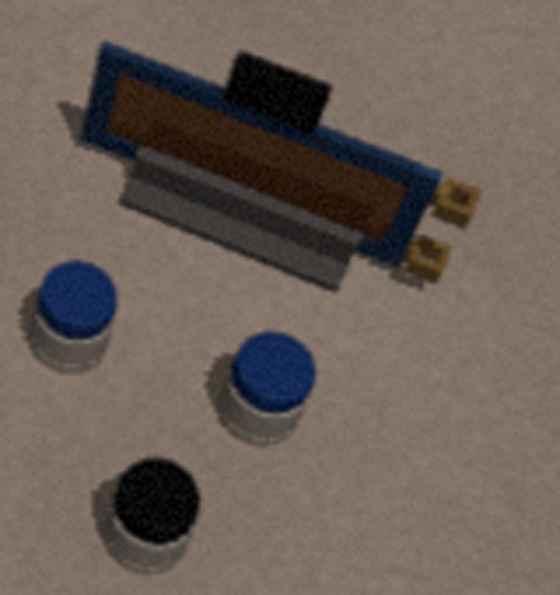

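The crops show the guard turned slightly, with the upper pin at crop px (63,303), clear block corners, the lock tongue pointing to the robot and the blade by the wall. Next I fit the guard frame and triangulate the caps and door.

```bash
python3 - <<'E'
from look import *
np.set_printoptions(precision=4,suppress=True)
t=load('top0');s=load('scene0')
def tg(u,v): return (255+u/3.6,165+v/3.5)
def sg(u,v): return (180+u/3.6,170+v/3.5)
def td(u,v): return (110+u/3.5,170+v/3.5)
def sd(u,v): return (390+u/3.5,210+v/3.5)
# guard points: (name, guard xyz, top px, )
P=[('pin',(-.088,.122,.107),tg(63,303)),('blk++',(.045,-.120,.062),tg(460,152)),('blk+-',(.045,-.226,.062),tg(622,168)),('blk--',(-.145,-.226,.062),tg(597,446)),('blk-+',(-.145,-.12,.062),tg(430,430))]
W=np.array([onz(t,*p,g[2])[:2] for _,g,p in P]);G=np.array([g[:2] for _,g,_ in P])
gm,wm=G.mean(0),W.mean(0);H=(G-gm).T@(W-wm);a=np.arctan2(H[0,1]-H[1,0],H[0,0]+H[1,1]);R=np.array([[np.cos(a),-np.sin(a)],[np.sin(a),np.cos(a)]]);o=wm-R@gm
print('guard',o,np.degrees(a)); print('res mm',1000*(W-(G@R.T+o)))
# same in scene
P2=[('pin',(-.088,.122,.107),sg(643,293)),('blk',(.045,-.226,.062),sg(52,285)),('blk',(-.145,-.226,.062),sg(212,80))]
for n,g,p in P2: print(n,onz(s,*p,g[2])[:2]*1000, 1000*(R@np.array(g[:2])+o))
for n,a_,b in [('or1',(312.9,226.8),(308.6,267.6)),('or2',(356.9,229.8),(268,251.6)),('blue1',(163.7,237.9),(468.3,315.4)),('blue2',td(373,247),(412.1,295)),('black',td(260,82),(434.3,352.8)),('knUp',td(52,433),sd(462,198)),('tabL',td(172,448),sd(243,55)),('tabR',td(278,460),sd(331,86))]:
    p=tri([(t,*a_),(s,*b)]); print(n,p, 'guardframe',R.T@(p[:2]-o))
for n,g in [('lock',(-.103,-.167)),('sel',(-.008,-.167)),('tray',(0,0)),('pin',(-.088,.122))]: print(n,R@np.array(g)+o)
for st,ce,m in blobs(t,(50,100,40),(80,255,255),500):
    c=cv2.findContours(m.astype(np.uint8),0,2)[0][0]; rr=cv2.minAreaRect(c); print(rr); print('pad',onz(t,*rr[0],.004),[onz(t,*q,.004)[:2] for q in cv2.boxPoints(rr)])
E
```

```text
guard [ 0.5816 -0.0542] -6.457598531358979
res mm [[ 0.3816 -1.072 ]
 [-2.5057  0.319 ]
 [-1.8638  0.8036]
 [ 2.4351 -0.8427]
 [ 1.5528  0.7922]]
pin [510.871   80.5062] [507.8821  76.8959]
blk [ 605.0609 -274.8895] [ 600.8994 -283.8544]
blk [ 413.5995 -256.6305] [ 412.1049 -262.4855]
or1 [ 0.566  -0.0142  0.0804] guardframe [-0.02   0.038]
or2 [ 0.5583 -0.1146  0.0798] guardframe [-0.0164 -0.0626]
blue1 [0.5442 0.3349 0.0557] guardframe [-0.081   0.3825]
blue2 [0.5373 0.2118 0.0542] guardframe [-0.074   0.2593]
black [0.6495 0.2895 0.0516] guardframe [0.0288 0.3492]
knUp [0.415  0.4109 0.0974] guardframe [-0.2179  0.4435]
tabL [0.4153 0.2843 0.1876] guardframe [-0.2033  0.3177]
tabR [0.3918 0.2894 0.1239] guardframe [-0.2272  0.3201]
lock [ 0.4605 -0.2086]
sel [ 0.5549 -0.2193]
tray [ 0.5816 -0.0542]
pin [0.5079 0.0769]
((484.0, 251.5), (81.0, 44.0), 90.0)
pad [ 0.5115 -0.4294  0.004 ] [array([ 0.6107, -0.3785]), array([ 0.6101, -0.4858]), array([ 0.4134, -0.4798]), array([ 0.4139, -0.3737])]
```

```bash
cat > rel.py <<'E'
# usage: rel.py x y z [jaw_dir_deg]  -> dp/spin units from the present pose
import sys,numpy as np
from workcell import r
s=r.state();R=np.array(s['tcp_rot']);p=np.array(s['tcp_pos'])
a=[float(v) for v in sys.argv[1:]]
d=R.T@(np.array(a[:3])-p)/.03
cur=np.degrees(np.arctan2(R[1,1],R[0,1]))
print('t',round(s['time_s'],2),'p',p.round(4),'jaw',round(cur,2),'tilt z',R[:,2].round(4),'w',round(s['width']*1000,1),'F',np.round(s['force'],1),'j7',np.round(s['joints'],0))
print('dp',d.round(2), end=' ')
if len(a)>3:
    e=-(a[3]-cur); e=(e+90)%180-90; print('spin',round(e/6,2),'or',round((e-180*np.sign(e))/6,2))
E
python3 rel.py 0.45 0.4 0.25 -6.5; python3 rel.py 0.5583 -0.1146 0.25 -6.5
```

```text
t 0.15 p [0.1642 0.6544 0.2308] jaw 75.91 tilt z [-2.e-04 -9.e-04 -1.e+00] w 85.4 F [ 0.2 -0.4  0.7] j7 [-84.  24.   4.  92.  -2.  64.  -4.]
dp [-11.3   -5.91  -0.63] spin 13.74 or -16.26
t 0.15 p [0.1642 0.6544 0.2308] jaw 75.91 tilt z [-2.e-04 -9.e-04 -1.e+00] w 85.4 F [ 0.2 -0.4  0.7] j7 [-84.  24.   4.  92.  -2.  64.  -4.]
dp [-18.98 -21.67  -0.62] spin 13.74 or -16.26
```

```bash
python3 -m inch '[{"dp":[-3,-1.5,-0.2],"spin":1.7,"hand":85},{"dp":[-6,-3,-0.4],"spin":3.4,"hand":85},{"dp":[-9,-5,-0.6],"spin":5.1,"hand":85},{"dp":[-11.3,-6,-0.6],"spin":6.8,"hand":85},{"dp":[-12,-8,-0.6],"spin":8.5,"hand":85},{"dp":[-13,-10,-0.6],"spin":10.2,"hand":85},{"dp":[-14,-12,-0.6],"spin":11.9,"hand":85},{"dp":[-15,-14,-0.6],"spin":13.7,"hand":85},{"dp":[-16,-15.5,-0.6],"spin":13.7,"hand":85},{"dp":[-17,-17,-0.6],"spin":13.7,"hand":85},{"dp":[-18,-19,-0.6],"spin":13.7,"hand":85},{"dp":[-18,-19,-0.6],"spin":13.7,"hand":85}]' 40; python3 rel.py 0.5583 -0.1146 0.2 -6.5
python3 - <<'E'
from look import *
snap('wrist','w1')
E
```

```text
time_s: 1.65
tcp_pos: [0.533, 0.0231, 0.2494]
tcp_rot: [[0.109, 0.994, 0.0], [0.994, -0.109, -0.001], [-0.0, 0.0, -1.0]]
force: [1.4, 0.7, -0.4]
width: 0.0849
t 1.65 p [0.533  0.0231 0.2494] jaw -6.27 tilt z [ 1.e-04 -5.e-04 -1.e+00] w 84.9 F [ 1.4  0.7 -0.4] j7 [-43.  12.  39. 111.  -8.  61.  -7.]
dp [-4.47  1.34  1.65] spin 0.04 or -29.96
```

View pics/w1.png

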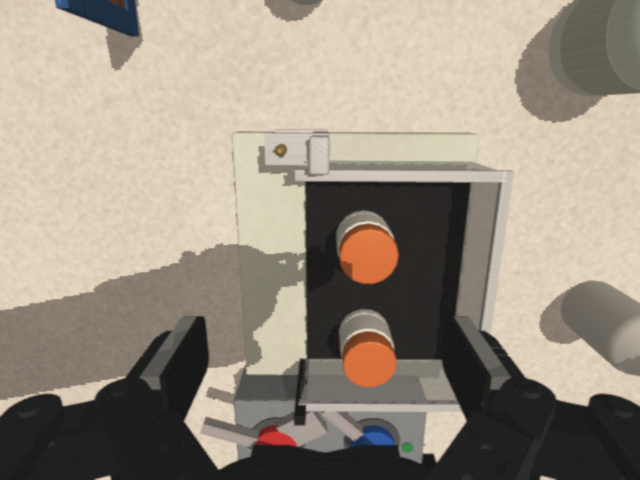

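The wrist view shows both orange caps (368,255 and 369,360), the pin (280,150) and the guard from above.

```bash
python3 - <<'E'
from look import *
np.set_printoptions(precision=4,suppress=True)
d=load('w1')
for st,ce,m in blobs(d,(3,150,100),(16,255,255),300):
    c=max(cv2.findContours(m.astype(np.uint8),0,2)[0],key=len); e=cv2.minEnclosingCircle(c); print(ce,e,onz(d,*ce,.084),onz(d,*e[0],.084), 'dia',2*e[1]/408*(d['camera_from_world'][2,:3]@onz(d,*ce,.084)+d['camera_from_world'][2,3]))
print('pin',onz(d,280,149,.109))
print('base FL',onz(d,234,133,.02))
E
```

```text
[368.2579 254.286 ] ((368.3105773925781, 254.1861572265625), 30.012876510620117) [ 0.5645 -0.0122  0.084 ] [ 0.5645 -0.0121  0.084 ] dia 0.04813142570116225
[368.5614 359.4548] ((368.7105407714844, 359.09210205078125), 27.541685104370117) [ 0.5572 -0.1095  0.084 ] [ 0.5574 -0.1092  0.084 ] dia 0.04818041530386445
pin [0.5089 0.0792 0.109 ]
base FL [0.4601 0.0907 0.02  ]
```

```bash
python3 rel.py 0.5574 -0.1108 0.046 -6.4;  python3 -m inch '[{"dp":[-2,0.5,0],"spin":0,"hand":85},{"dp":[-4,0.9,0],"spin":0,"hand":85},{"dp":[-4.32,1.3,0],"spin":0,"hand":85},{"dp":[-4.32,1.3,1.5],"spin":0,"hand":85},{"dp":[-4.32,1.3,3],"spin":0,"hand":85},{"dp":[-4.32,1.3,4.5],"spin":0,"hand":85},{"dp":[-4.32,1.3,6],"spin":0,"hand":85},{"dp":[-4.32,1.3,6.78],"spin":0,"hand":85},{"dp":[-4.32,1.3,6.78],"spin":0,"hand":85}]' 40; python3 rel.py 0.5574 -0.1108 0.046 -6.4
python3 - <<'E'
from look import *
snap('wrist','w2')
E
```

```text
t 1.7 p [0.5343 0.0147 0.2499] jaw -6.69 tilt z [ 0.0017 -0.003  -1.    ] w 85.0 F [-2.1 -9.2 -0.5] j7 [-43.  12.  40. 111.  -8.  61.  -6.]
dp [-4.05  1.24  6.81] spin -0.05 or 29.95
time_s: 2.82
tcp_pos: [0.5571, -0.1191, 0.0455]
tcp_rot: [[0.117, 0.993, -0.002], [0.993, -0.117, -0.003], [-0.003, -0.001, -1.0]]
force: [-0.3, -0.3, -0.3]
width: 0.0849
t 2.83 p [ 0.5571 -0.1191  0.0455] jaw -6.7 tilt z [-0.0015 -0.0031 -1.    ] w 84.9 F [-0.3 -0.3 -0.3] j7 [-20.  32.  33. 115. -26.  40.  23.]
dp [ 0.28 -0.02 -0.02] spin -0.05 or 29.95
```

View pics/w2.png

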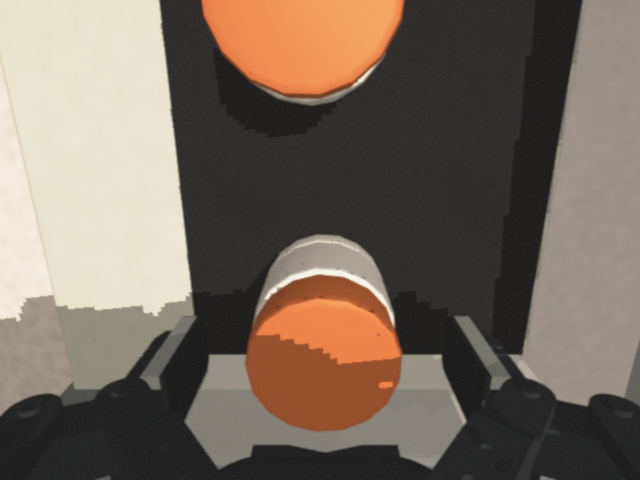

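The jar stands centred between the pads (cap at 324,363). I shift 8 mm, then close.

```bash
python3 -m inch '[{"dp":[0.25,0,0],"spin":0,"hand":85},{"dp":[0.25,0,0],"spin":0,"hand":85},{"dp":[0.25,0,0],"spin":0,"hand":35},{"dp":[0.25,0,0],"spin":0,"hand":35},{"dp":[0.25,0,0],"spin":0,"hand":35},{"dp":[0.25,0,0],"spin":0,"hand":35},{"dp":[0.25,0,0],"spin":0,"hand":35},{"dp":[0.25,0,0],"spin":0,"hand":35}]' 40; python3 -m inch '[{"dp":[0,0,-1],"spin":0,"hand":35},{"dp":[0,0,-2.5],"spin":0,"hand":35},{"dp":[0,0,-4],"spin":0,"hand":35},{"dp":[0,0,-4.5],"spin":0,"hand":35},{"dp":[0,0,-4.5],"spin":0,"hand":35}]'; python3 rel.py 0.55 -0.43 0.17 -6.4; python3 rel.py 0.555 -0.43 0.03 -6.4
python3 - <<'E'
from look import *
snap('wrist','w3')
E
```

```text
time_s: 3.88
tcp_pos: [0.559, -0.1119, 0.0474]
tcp_rot: [[0.117, 0.993, 0.001], [0.993, -0.117, -0.003], [-0.003, 0.001, -1.0]]
force: [-2.7, 1.7, 12.9]
width: 0.0484
time_s: 4.5
tcp_pos: [0.5591, -0.1113, 0.1827]
tcp_rot: [[0.117, 0.993, 0.002], [0.993, -0.117, -0.002], [-0.002, 0.002, -1.0]]
force: [-0.1, 0.3, -2.0]
width: 0.0484
t 4.5 p [ 0.5591 -0.1113  0.1827] jaw -6.7 tilt z [ 0.0021 -0.0022 -1.    ] w 48.4 F [-0.1  0.3 -2. ] j7 [-28.  21.  41. 110. -17.  54.  15.]
dp [-10.58   0.94   0.45] spin -0.05 or 29.95
t 4.5 p [ 0.5591 -0.1113  0.1827] jaw -6.7 tilt z [ 0.0021 -0.0022 -1.    ] w 48.4 F [-0.1  0.3 -2. ] j7 [-28.  21.  41. 110. -17.  54.  15.]
dp [-10.56   1.09   5.11] spin -0.05 or 29.95
```

View pics/w3.png

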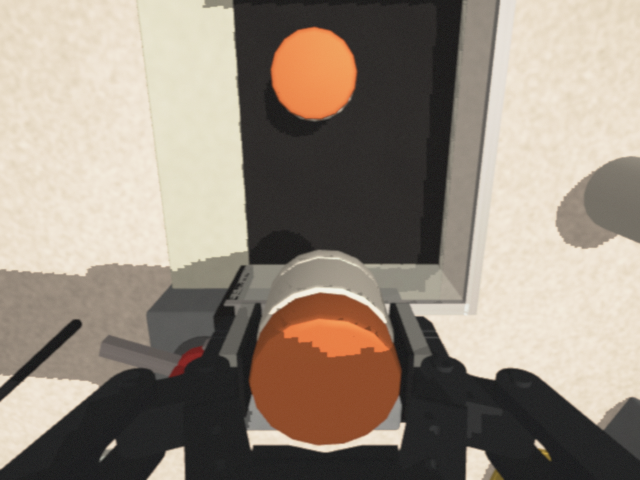

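Lifted cleanly (cap 325,368). Carry over to the mat.

```bash
python3 -m inch '[{"dp":[-1.5,0.1,0],"spin":0,"hand":35},{"dp":[-3.2,0.3,0],"spin":0,"hand":35},{"dp":[-5,0.5,0],"spin":0,"hand":35},{"dp":[-6.8,0.7,0],"spin":0,"hand":35},{"dp":[-8.5,0.9,0],"spin":0,"hand":35},{"dp":[-10,1,0],"spin":0,"hand":35},{"dp":[-10.56,1.1,0.5],"spin":0,"hand":35},{"dp":[-10.56,1.1,2],"spin":0,"hand":35},{"dp":[-10.56,1.1,3.5],"spin":0,"hand":35},{"dp":[-10.56,1.1,4],"spin":0,"hand":35},{"dp":[-10.56,1.1,4],"spin":0,"hand":35},{"dp":[-10.56,1.1,4],"spin":0,"hand":35}]'; python3 rel.py 0.555 -0.43 0.0288 -6.4
python3 - <<'E'
from look import *
snap('wrist','w4');snap('top','t4')
E
```

```text
time_s: 6.05
tcp_pos: [0.5551, -0.4305, 0.0639]
tcp_rot: [[0.117, 0.993, 0.002], [0.993, -0.117, -0.003], [-0.003, 0.002, -1.0]]
force: [0.3, -0.1, -0.7]
width: 0.0486
t 6.05 p [ 0.5551 -0.4305  0.0639] jaw -6.69 tilt z [ 0.0019 -0.0033 -1.    ] w 48.6 F [ 0.3 -0.1 -0.7] j7 [  9.  41.  35.  97. -29.  51.  49.]
dp [ 0.02 -0.01  1.17] spin -0.05 or 29.95
```

View pics/w4.png

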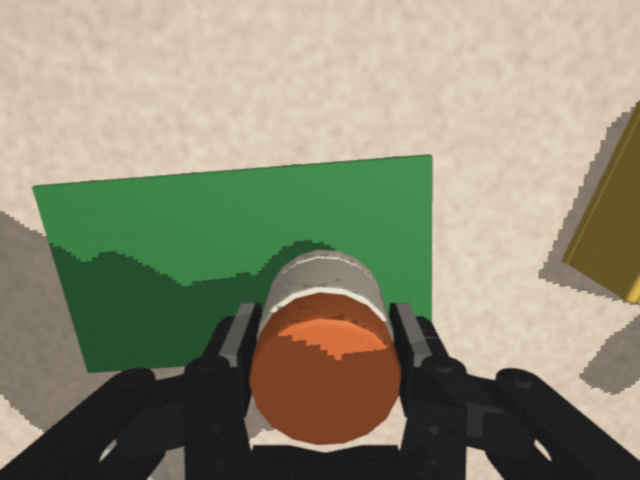

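The mat's far-left/far-right corners are at (35,186) and (432,155); checking them against the jar.

```bash
python3 - <<'E'
from look import *
d=load('w4')
for p in [(35,186),(432,155),(88,373),(431,330)]: print(p,onz(d,*p,.004).round(4))
E
```

```text
(35, 186) [ 0.4167 -0.3721  0.004 ]
(432, 155) [ 0.6143 -0.38    0.004 ]
(88, 373) [ 0.4108 -0.4817  0.004 ]
(431, 330) [ 0.6102 -0.4769  0.004 ]
```

```bash
python3 -m inch '[{"dp":[0,0,0.6],"spin":0,"hand":35},{"dp":[0,0,1.1],"spin":0,"hand":35},{"dp":[0,0,1.17],"spin":0,"hand":35},{"dp":[0,0,1.17],"spin":0,"hand":35},{"dp":[0,0,1.17],"spin":0,"hand":85},{"dp":[0,0,1.17],"spin":0,"hand":85},{"dp":[0,0,1.17],"spin":0,"hand":85},{"dp":[0,0,0],"spin":0,"hand":85},{"dp":[0,0,-2],"spin":0,"hand":85},{"dp":[0,0,-4],"spin":0,"hand":85},{"dp":[0,0,-5],"spin":0,"hand":85},{"dp":[0,0,-5],"spin":0,"hand":85}]';  python3 rel.py 0.5645 -0.0135 0.2 -6.4
python3 - <<'E'
from look import *
snap('wrist','w5')
E
```

```text
time_s: 7.65
tcp_pos: [0.5556, -0.4307, 0.2169]
tcp_rot: [[0.116, 0.993, 0.006], [0.993, -0.116, -0.005], [-0.005, 0.007, -1.0]]
force: [0.4, 0.7, -0.4]
width: 0.0848
t 7.65 p [ 0.5556 -0.4307  0.2169] jaw -6.68 tilt z [ 0.0063 -0.0054 -1.    ] w 84.8 F [ 0.4  0.7 -0.4] j7 [  5.  33.  41.  91. -23.  65.  44.]
dp [13.85 -1.33  0.49] spin -0.05 or 29.95
```

View pics/w5.png

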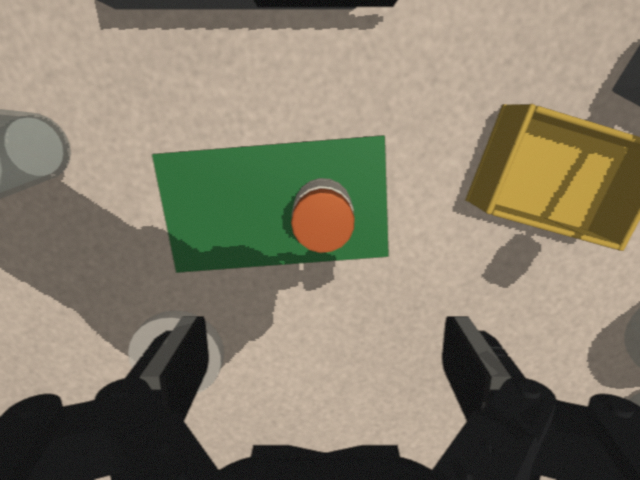

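Jar upright on the mat (323,221). Now the second orange jar.

```bash
python3 -m inch '[{"dp":[2,-0.2,0],"spin":0,"hand":85},{"dp":[4,-0.4,0],"spin":0,"hand":85},{"dp":[6,-0.6,0],"spin":0,"hand":85},{"dp":[8,-0.8,0],"spin":0,"hand":85},{"dp":[10,-1,0],"spin":0,"hand":85},{"dp":[12,-1.2,0],"spin":0,"hand":85},{"dp":[13.5,-1.3,0],"spin":0,"hand":85},{"dp":[13.85,-1.33,1.5],"spin":0,"hand":85},{"dp":[13.85,-1.33,2.5],"spin":0,"hand":85},{"dp":[13.85,-1.33,2.5],"spin":0,"hand":85}]';  python3 rel.py 0.5645 -0.0135 0.046 -6.4
python3 - <<'E'
from look import *
snap('wrist','w6')
E
```

```text
time_s: 8.95
tcp_pos: [0.5623, -0.0131, 0.1359]
tcp_rot: [[0.116, 0.993, -0.001], [0.993, -0.116, -0.005], [-0.006, -0.0, -1.0]]
force: [-0.5, -0.5, -0.1]
width: 0.0851
t 8.95 p [ 0.5623 -0.0131  0.1359] jaw -6.67 tilt z [-8.0e-04 -5.5e-03 -1.0e+00] w 85.1 F [-0.5 -0.5 -0.1] j7 [-36.  24.  38. 113. -19.  49.   6.]
dp [0.01 0.08 3.  ] spin -0.04 or 29.96
```

View pics/w6.png

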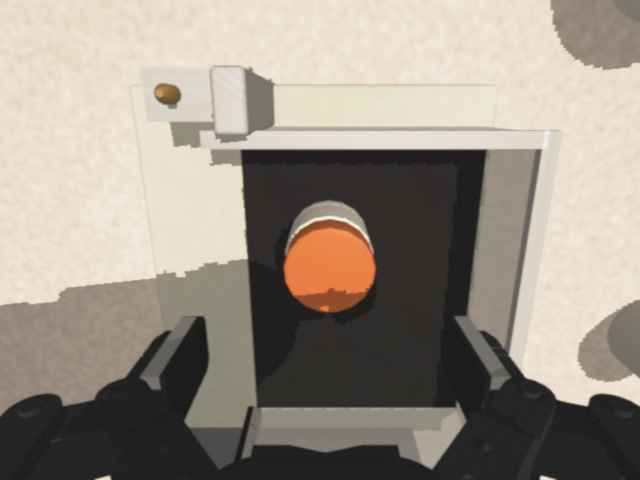

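The cap is at (330,266), with the pin tip at (168,94).

```bash
python3 - <<'E'
from look import *
d=load('w6')
for st,ce,m in blobs(d,(3,150,100),(16,255,255),300): print(ce,onz(d,*ce,.084).round(4))
print('pin',onz(d,173,94,.0955).round(4),onz(d,163,92,.109).round(4))
E
python3 -m inch '[{"dp":[0,0.08,1.5],"spin":0,"hand":85},{"dp":[0,0.08,2.7],"spin":0,"hand":85},{"dp":[0,0.08,3],"spin":0,"hand":85},{"dp":[0,0.08,3],"spin":0,"hand":85},{"dp":[0,0.08,3],"spin":0,"hand":35},{"dp":[0,0.08,3],"spin":0,"hand":35},{"dp":[0,0.08,3],"spin":0,"hand":35},{"dp":[0,0.08,3],"spin":0,"hand":35},{"dp":[0,0.08,3],"spin":0,"hand":35},{"dp":[0,0.08,3],"spin":0,"hand":35}]';  python3 rel.py 0.5645 -0.0135 0.18 -6.4
```

```text
[329.0137216 266.387864 ] [ 0.5649 -0.0116  0.084 ]
pin [0.5087 0.0781 0.0955] [0.5097 0.0783 0.109 ]
time_s: 10.25
tcp_pos: [0.5664, -0.014, 0.0489]
tcp_rot: [[0.117, 0.993, 0.003], [0.993, -0.117, -0.004], [-0.004, 0.003, -1.0]]
force: [-3.9, 0.8, 16.6]
width: 0.0488
t 10.25 p [ 0.5664 -0.014   0.0489] jaw -6.7 tilt z [ 0.003  -0.0042 -1.    ] w 48.8 F [-3.9  0.8 16.6] j7 [-31.  32.  33. 116. -26.  40.  12.]
dp [-0.01 -0.05 -4.37] spin -0.05 or 29.95
```

```bash
python3 rel.py 0.468 -0.43 0.18 -6.4; python3 -m inch '[{"dp":[0,0,-1],"spin":0,"hand":35},{"dp":[0,0,-2.5],"spin":0,"hand":35},{"dp":[0,0,-4],"spin":0,"hand":35},{"dp":[0,0,-4.5],"spin":0,"hand":35},{"dp":[-2,0.1,-4.5],"spin":0,"hand":35},{"dp":[-4,-0.2,-4.5],"spin":0,"hand":35},{"dp":[-6,-0.4,-4.5],"spin":0,"hand":35},{"dp":[-8,-0.8,-4.5],"spin":0,"hand":35},{"dp":[-10,-1.1,-4.5],"spin":0,"hand":35},{"dp":[-12,-1.4,-4.5],"spin":0,"hand":35},{"dp":[-13.5,-1.6,-4.5],"spin":0,"hand":35},{"dp":[-14,-1.65,-4.5],"spin":0,"hand":35}]'; python3 -m inch '[{"dp":[0,0,0],"spin":0,"hand":35},{"dp":[0,0,0],"spin":0,"hand":35}]'; python3 rel.py 0.468 -0.43 0.029 -6.4
```

```text
t 10.25 p [ 0.5664 -0.014   0.0489] jaw -6.7 tilt z [ 0.003  -0.0042 -1.    ] w 48.8 F [-3.9  0.8 16.6] j7 [-31.  32.  33. 116. -26.  40.  12.]
dp [-14.17  -1.62  -4.32] spin -0.05 or 29.95
time_s: 11.75
tcp_pos: [0.4658, -0.4275, 0.1849]
tcp_rot: [[0.12, 0.993, 0.002], [0.993, -0.12, -0.005], [-0.004, 0.003, -1.0]]
force: [1.1, 1.0, -2.1]
width: 0.0485
time_s: 12.0
tcp_pos: [0.4663, -0.4262, 0.1845]
tcp_rot: [[0.119, 0.993, 0.002], [0.993, -0.119, -0.004], [-0.004, 0.002, -1.0]]
force: [0.1, 0.6, -0.4]
width: 0.0481
t 12.0 p [ 0.4663 -0.4262  0.1845] jaw -6.85 tilt z [ 0.0017 -0.0038 -1.    ] w 48.1 F [ 0.1  0.6 -0.4] j7 [  5.  28.  42. 102. -22.  58.  49.]
dp [-0.1   0.06  5.18] spin -0.08 or 29.92
```

```bash
python3 -m inch '[{"dp":[-0.1,-0.2,1.5],"spin":0,"hand":35},{"dp":[-0.1,-0.2,3],"spin":0,"hand":35},{"dp":[-0.1,-0.2,4.5],"spin":0,"hand":35},{"dp":[-0.1,-0.2,5.1],"spin":0,"hand":35},{"dp":[-0.1,-0.2,5.15],"spin":0,"hand":35},{"dp":[-0.1,-0.2,5.15],"spin":0,"hand":35},{"dp":[-0.1,-0.2,5.15],"spin":0,"hand":65},{"dp":[-0.1,-0.2,5.15],"spin":0,"hand":65},{"dp":[-0.1,-0.2,5.15],"spin":0,"hand":65},{"dp":[-0.1,-0.2,4],"spin":0,"hand":65},{"dp":[-0.1,-0.2,2],"spin":0,"hand":65},{"dp":[-0.1,-0.2,0],"spin":0,"hand":65}]'; python3 -m inch '[{"dp":[0,0,-0.5],"spin":0,"hand":85},{"dp":[0,0,-0.5],"spin":0,"hand":85}]'; python3 rel.py 0.5373 0.2118 0.25 -6.4;python3 rel.py 0.5373 0.2118 0.25 83.6
python3 - <<'E'
from look import *
snap('wrist','w7')
E
```

```text
time_s: 13.5
tcp_pos: [0.4596, -0.4283, 0.1862]
tcp_rot: [[0.12, 0.993, 0.001], [0.993, -0.12, -0.004], [-0.004, 0.001, -1.0]]
force: [0.8, 0.2, 0.4]
width: 0.0651
time_s: 13.75
tcp_pos: [0.46, -0.4284, 0.202]
tcp_rot: [[0.119, 0.993, 0.003], [0.993, -0.119, -0.004], [-0.004, 0.003, -1.0]]
force: [0.3, 0.3, -1.0]
width: 0.0851
t 13.75 p [ 0.46   -0.4284  0.202 ] jaw -6.86 tilt z [ 0.0029 -0.0042 -1.    ] w 85.1 F [ 0.3  0.3 -1. ] j7 [  5.  27.  44. 102. -21.  59.  49.]
dp [ 2.149e+01  2.000e-02 -1.680e+00] spin -0.08 or 29.92
t 13.75 p [ 0.46   -0.4284  0.202 ] jaw -6.86 tilt z [ 0.0029 -0.0042 -1.    ] w 85.1 F [ 0.3  0.3 -1. ] j7 [  5.  27.  44. 102. -21.  59.  49.]
dp [ 2.149e+01  2.000e-02 -1.680e+00] spin 14.92 or -15.08
```

View pics/w7.png

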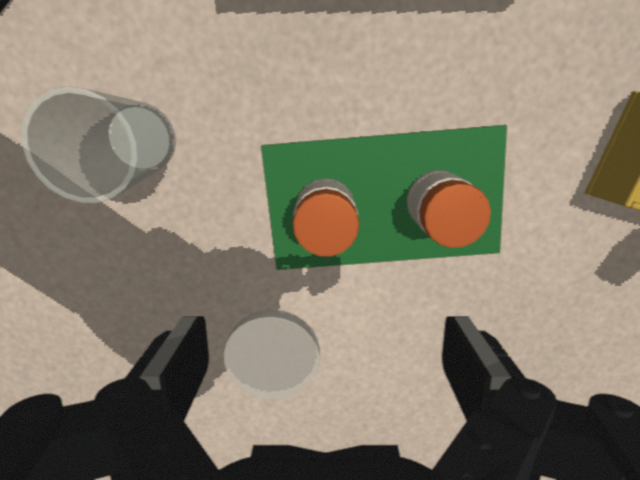

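Both orange jars stand on the mat (326,222 and 455,213). Now over to the blue ones, with a stop to look.

```bash
python3 -m inch '[{"dp":[2,0,-0.8],"spin":0,"hand":85},{"dp":[4,0.3,-1.2],"spin":0,"hand":85},{"dp":[6,0.6,-1.6],"spin":0,"hand":85},{"dp":[8,0.9,-1.6],"spin":0,"hand":85},{"dp":[10,0.8,-1.6],"spin":0,"hand":85},{"dp":[12,0.6,-1.6],"spin":0,"hand":85},{"dp":[14,0.4,-1.6],"spin":0,"hand":85},{"dp":[16,0.2,-1.6],"spin":0,"hand":85},{"dp":[18,0,-1.6],"spin":0,"hand":85},{"dp":[19.5,0,-1.6],"spin":0,"hand":85},{"dp":[19.5,0,-1.6],"spin":0,"hand":85},{"dp":[19.5,0,-1.6],"spin":0,"hand":85}]';python3 -m inch '[{"dp":[0,0,0],"spin":0,"hand":85},{"dp":[0,0,0],"spin":0,"hand":85}]'
python3 - <<'E'
from look import *
d=snap('wrist','w8')
for st,ce,m in blobs(d,(100,120,50),(130,255,255),300): 
    c=max(cv2.findContours(m.astype(np.uint8),0,2)[0],key=len); print(ce,cv2.minEnclosingCircle(c),onz(d,*ce,.06).round(4))
E
python3 rel.py .5373 .2118 .2 -6.4
```

```text
time_s: 15.3
tcp_pos: [0.5288, 0.1525, 0.2454]
tcp_rot: [[0.119, 0.993, -0.001], [0.993, -0.119, -0.005], [-0.005, -0.0, -1.0]]
force: [0.1, -0.5, 0.1]
width: 0.0849
time_s: 15.55
tcp_pos: [0.5287, 0.1515, 0.2452]
tcp_rot: [[0.121, 0.993, -0.001], [0.993, -0.121, -0.005], [-0.005, -0.001, -1.0]]
force: [-0.4, -1.0, 0.1]
width: 0.0852
[123.86642027 143.38621964] ((112.0, 105.5), 106.42495727539062) [0.3788 0.2228 0.06  ]
[326.58670004 131.53021094] ((326.4059753417969, 131.56410217285156), 30.47771453857422) [0.5377 0.2125 0.06  ]
t 15.6 p [0.5287 0.1517 0.2453] jaw -6.92 tilt z [-0.001  -0.0048 -1.    ] w 85.2 F [-0.6 -0.4  0.2] j7 [-54.  14.  37. 109.  -9.  61. -20.]
dp [2.03 0.04 1.5 ] spin -0.09 or 29.91
```

View pics/w8.png

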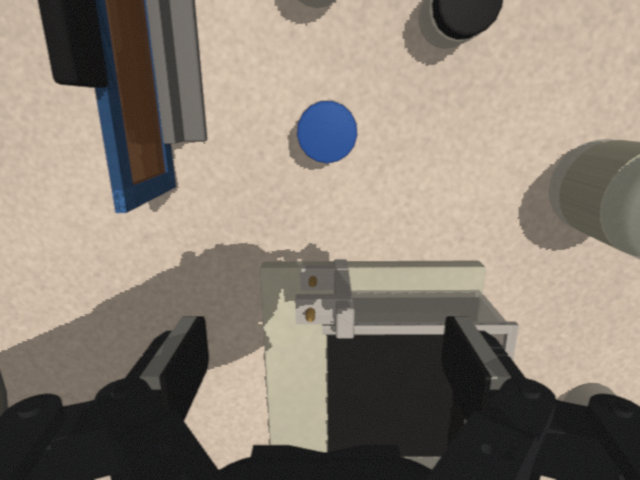

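Blue jar cap at (327,131), agreeing with the overhead estimate within 1 mm. Both pins are visible too (310,314 and 312,281).

```bash
python3 -m inch '[{"dp":[1,0,0],"spin":0,"hand":85},{"dp":[2.05,0.05,0],"spin":0,"hand":85},{"dp":[2.05,0.05,1.5],"spin":0,"hand":85},{"dp":[2.05,0.05,3],"spin":0,"hand":85},{"dp":[2.05,0.05,4.5],"spin":0,"hand":85},{"dp":[2.05,0.05,6],"spin":0,"hand":85},{"dp":[2.05,0.05,7.3],"spin":0,"hand":85},{"dp":[2.05,0.05,7.4],"spin":0,"hand":85},{"dp":[2.05,0.05,7.4],"spin":0,"hand":85}]'
python3 rel.py .5377 .2125 .0235 -6.4
python3 - <<'E'
from look import *
snap('wrist','w9')
E
```

```text
time_s: 16.73
tcp_pos: [0.5381, 0.2119, 0.0239]
tcp_rot: [[0.12, 0.993, -0.0], [0.993, -0.12, -0.005], [-0.005, 0.0, -1.0]]
force: [0.3, 0.4, 0.1]
width: 0.085
t 16.73 p [0.5381 0.2119 0.0239] jaw -6.92 tilt z [-4.0e-04 -4.6e-03 -1.0e+00] w 85.0 F [0.3 0.4 0.1] j7 [-48.  34.  26. 114. -23.  38. -14.]
dp [ 0.02 -0.02  0.01] spin -0.09 or 29.91
```

View pics/w9.png

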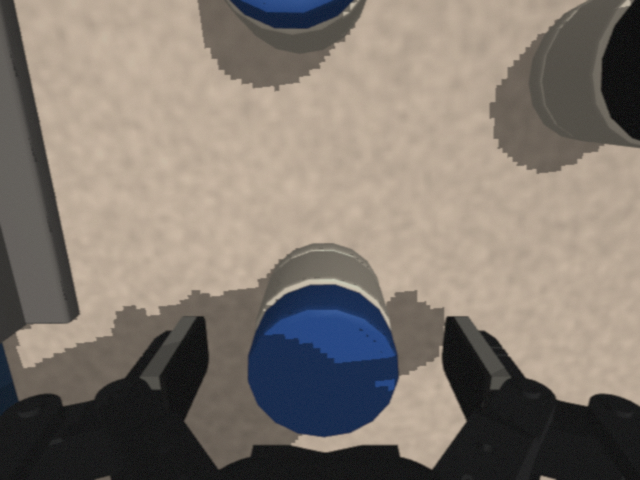

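The jar sits between the pads (323,360). Close, lift, carry to the tray.

```bash
python3 -m inch '[{"dp":[0,0,0],"spin":0,"hand":35},{"dp":[0,0,0],"spin":0,"hand":35},{"dp":[0,0,0],"spin":0,"hand":35},{"dp":[0,0,0],"spin":0,"hand":35},{"dp":[0,0,0],"spin":0,"hand":35},{"dp":[0,0,0],"spin":0,"hand":35}]' 40; python3 rel.py .5716 -.0983 .19 -6.4;  python3 -m inch '[{"dp":[0,0,-1.2],"spin":0,"hand":35},{"dp":[0,0,-3],"spin":0,"hand":35},{"dp":[0,0,-4.8],"spin":0,"hand":35},{"dp":[0,0,-5.5],"spin":0,"hand":35},{"dp":[-2,0.4,-5.5],"spin":0,"hand":35},{"dp":[-4,0.8,-5.5],"spin":0,"hand":35},{"dp":[-6,1.2,-5.5],"spin":0,"hand":35},{"dp":[-8,1.8,-5.5],"spin":0,"hand":35},{"dp":[-10,2.3,-5.5],"spin":0,"hand":35},{"dp":[-10.2,2.4,-5.5],"spin":0,"hand":35},{"dp":[-10.2,2.4,-5.5],"spin":0,"hand":35},{"dp":[-10.2,2.4,-5.5],"spin":0,"hand":35}]'; python3 rel.py .5716 -.0983 .05 -6.4
python3 - <<'E'
from look import *
snap('wrist','w10')
E
```

```text
time_s: 17.52
tcp_pos: [0.5389, 0.2126, 0.0258]
tcp_rot: [[0.12, 0.993, 0.002], [0.993, -0.12, -0.002], [-0.002, 0.002, -1.0]]
force: [-3.9, -0.9, 16.1]
width: 0.0487
t 17.52 p [0.5389 0.2126 0.0258] jaw -6.91 tilt z [ 0.0017 -0.0025 -1.    ] w 48.7 F [-3.9 -0.9 16.1] j7 [-48.  33.  26. 114. -23.  38. -14.]
dp [-10.17   2.34  -5.45] spin -0.09 or 29.91
time_s: 19.02
tcp_pos: [0.5732, -0.0979, 0.1915]
tcp_rot: [[0.119, 0.993, 0.001], [0.993, -0.119, -0.002], [-0.002, 0.002, -1.0]]
force: [-1.0, -0.7, -1.0]
width: 0.0482
t 19.02 p [ 0.5732 -0.0979  0.1915] jaw -6.81 tilt z [ 0.0014 -0.0019 -1.    ] w 48.2 F [-1.  -0.7 -1. ] j7 [-28.  21.  39. 108. -16.  56.  12.]
dp [-0.01 -0.06  4.72] spin -0.07 or 29.93
```

View pics/w10.png

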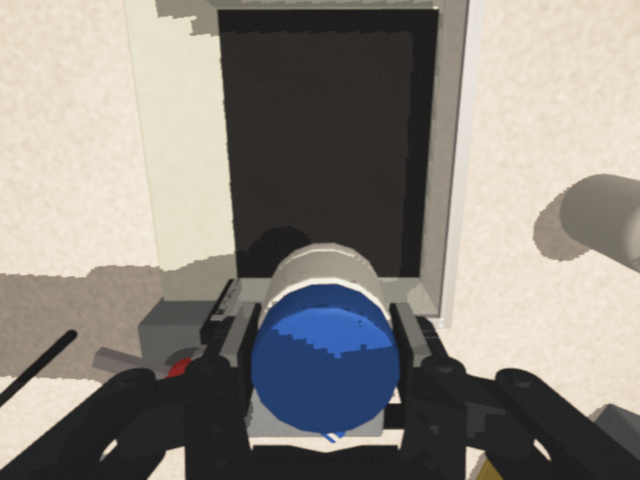

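Held firmly (325,357). Lower onto the tray and release.

```bash
python3 -m inch '[{"dp":[0,-0.06,1.5],"spin":0,"hand":35},{"dp":[0,-0.06,3],"spin":0,"hand":35},{"dp":[0,-0.06,4.2],"spin":0,"hand":35},{"dp":[0,-0.06,4.65],"spin":0,"hand":35},{"dp":[0,-0.06,4.7],"spin":0,"hand":35},{"dp":[0,-0.06,4.7],"spin":0,"hand":35},{"dp":[0,-0.06,4.7],"spin":0,"hand":70},{"dp":[0,-0.06,4.7],"spin":0,"hand":70},{"dp":[0,-0.06,4.7],"spin":0,"hand":70},{"dp":[0,-0.06,3.5],"spin":0,"hand":70},{"dp":[0,-0.06,1.5],"spin":0,"hand":70},{"dp":[0,-0.06,-0.5],"spin":0,"hand":85}]'; python3 -m inch '[{"dp":[1,0,-1],"spin":0,"hand":85},{"dp":[3,0,-1],"spin":0,"hand":85},{"dp":[5,0,-1],"spin":0,"hand":85},{"dp":[7,0,-1],"spin":0,"hand":85},{"dp":[9,0,-1],"spin":0,"hand":85},{"dp":[11,0,-1],"spin":0,"hand":85},{"dp":[12,0,-1],"spin":0,"hand":85},{"dp":[12,0,-1],"spin":0,"hand":85},{"dp":[12,0,-1],"spin":0,"hand":85}]'
python3 - <<'E'
from look import *
d=snap('wrist','w11')
for st,ce,m in blobs(d,(100,120,50),(130,255,255),300): 
    c=max(cv2.findContours(m.astype(np.uint8),0,2)[0],key=len); print(ce,cv2.minEnclosingCircle(c),onz(d,*ce,.06).round(4))
d=snap('top','t11')
for st,ce,m in blobs(d,(100,120,50),(130,255,255),100):print(ce)
E
python3 rel.py .544 .335 .2 -6.4
```

```text
time_s: 20.58
tcp_pos: [0.5711, -0.0977, 0.2082]
tcp_rot: [[0.119, 0.993, 0.001], [0.993, -0.119, -0.002], [-0.002, 0.001, -1.0]]
force: [0.8, 1.0, -0.5]
width: 0.0845
time_s: 21.7
tcp_pos: [0.614, 0.2583, 0.2375]
tcp_rot: [[0.12, 0.993, 0.001], [0.993, -0.12, -0.003], [-0.003, 0.001, -1.0]]
force: [0.4, -0.9, 0.1]
width: 0.0852
[38.5100069  74.29537612] ((37.5, 77.5), 43.73223876953125) [0.4198 0.3853 0.06  ]
[  9.27347611 155.13179572] ((15.5, 153.5), 69.25686645507812) [0.3781 0.3321 0.06  ]
[222.23393316 123.75546272] ((222.35714721679688, 123.35713958740234), 32.51775360107422) [0.5458 0.3352 0.06  ]
[ 48.52376981 304.53794829] ((57.185237884521484, 305.6016845703125), 57.44195556640625) [0.3666 0.2051 0.06  ]
[603.91805226 391.52969121] ((606.0606079101562, 403.0), 33.07582473754883) [0.8532 0.0551 0.06  ]
[581.586  77.346]
[629.9882904   77.36065574]
[245.5840708  124.15044248]
[349.77437326 222.95264624]
[401.1598513  231.66542751]
[168.20714286 237.80714286]
t 21.8 p [0.6141 0.2581 0.2378] jaw -6.93 tilt z [ 0.0012 -0.0024 -1.    ] w 84.6 F [ 0.4 -0.5 -0.5] j7 [-54.  26.  35.  94. -16.  64. -21.]
dp [ 2.27 -2.63  1.25] spin -0.09 or 29.91
```

View pics/w11.png

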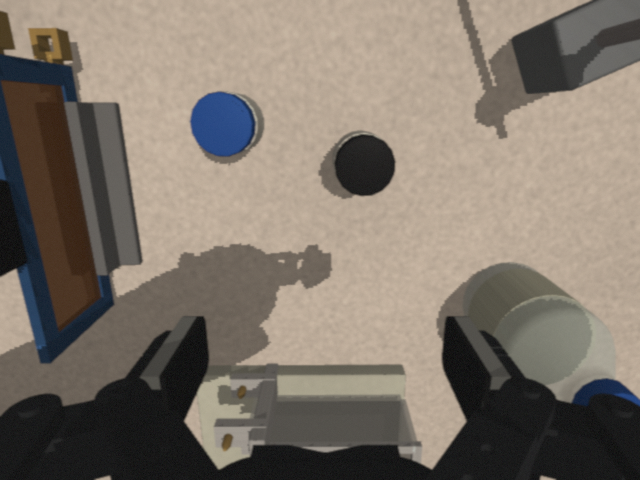

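View pics/t11.png

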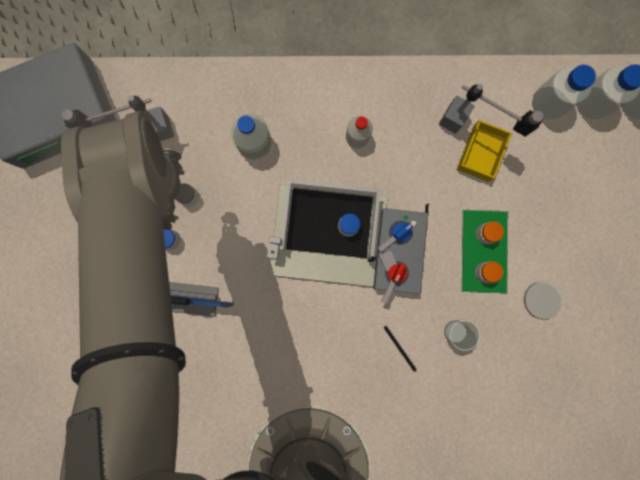

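The first blue jar stands on the tray (top px 350,223). The remaining blue jar is at wrist px (222,124), i.e. (0.5455, 0.335), unmoved.

```bash
python3 rel.py .5453 .335 .0235 -6.6; python3 -m inch '[{"dp":[1.1,-1.2,0],"spin":0,"hand":85},{"dp":[2.27,-2.58,0],"spin":0,"hand":85},{"dp":[2.27,-2.58,0.5],"spin":0,"hand":85},{"dp":[2.27,-2.58,2],"spin":0,"hand":85},{"dp":[2.27,-2.58,3.5],"spin":0,"hand":85},{"dp":[2.27,-2.58,5],"spin":0,"hand":85},{"dp":[2.27,-2.58,6.5],"spin":0,"hand":85},{"dp":[2.27,-2.58,7.15],"spin":0,"hand":85},{"dp":[2.27,-2.58,7.15],"spin":0,"hand":85}]'
python3 rel.py .5453 .335 .0235 -6.6
python3 - <<'E'
from look import *
snap('wrist','w12')
E
```

```text
t 21.8 p [0.6141 0.2581 0.2378] jaw -6.93 tilt z [ 0.0012 -0.0024 -1.    ] w 84.6 F [ 0.4 -0.5 -0.5] j7 [-54.  26.  35.  94. -16.  64. -21.]
dp [ 2.28 -2.6   7.13] spin -0.06 or 29.94
time_s: 22.92
tcp_pos: [0.5458, 0.3334, 0.0226]
tcp_rot: [[0.122, 0.993, 0.0], [0.993, -0.122, -0.004], [-0.004, 0.001, -1.0]]
force: [0.8, 1.4, 1.3]
width: 0.0847
t 22.93 p [0.5458 0.3334 0.0226] jaw -7.01 tilt z [ 2.0e-04 -3.6e-03 -1.0e+00] w 84.7 F [0.8 1.4 1.3] j7 [-57.  38.  27. 106. -24.  42. -23.]
dp [ 0.05 -0.02 -0.03] spin -0.07 or 29.93
```

View pics/w12.png

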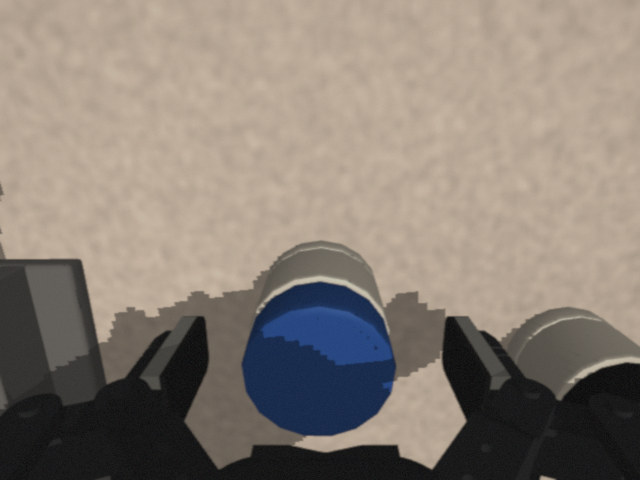

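Jar between the pads (320,358), and the black jar is clear to the right. Close, lift, carry.

```bash
python3 -m inch '[{"dp":[0,0,0],"spin":0,"hand":35},{"dp":[0,0,0],"spin":0,"hand":35},{"dp":[0,0,0],"spin":0,"hand":35},{"dp":[0,0,0],"spin":0,"hand":35},{"dp":[0,0,0],"spin":0,"hand":35},{"dp":[0,0,0],"spin":0,"hand":35}]' 40; python3 rel.py .5806 -.0188 .19 -6.6;  python3 -m inch '[{"dp":[0,0,-1.2],"spin":0,"hand":35},{"dp":[0,0,-3],"spin":0,"hand":35},{"dp":[0,0,-4.8],"spin":0,"hand":35},{"dp":[0,0,-5.6],"spin":0,"hand":35},{"dp":[-2,0.4,-5.6],"spin":0,"hand":35},{"dp":[-4,0.8,-5.6],"spin":0,"hand":35},{"dp":[-6,1.3,-5.6],"spin":0,"hand":35},{"dp":[-8,1.8,-5.6],"spin":0,"hand":35},{"dp":[-10,2.3,-5.6],"spin":0,"hand":35},{"dp":[-11.5,2.5,-5.6],"spin":0,"hand":35},{"dp":[-11.5,2.5,-5.6],"spin":0,"hand":35},{"dp":[-11.5,2.5,-5.6],"spin":0,"hand":35}]'; python3 rel.py .5806 -.0188 .0505 -6.6
python3 - <<'E'
from look import *
snap('wrist','w13')
E
```

```text
time_s: 23.72
tcp_pos: [0.547, 0.3346, 0.0255]
tcp_rot: [[0.122, 0.993, 0.003], [0.993, -0.122, -0.001], [-0.0, 0.003, -1.0]]
force: [-4.3, -1.4, 14.3]
width: 0.0481
t 23.73 p [0.547  0.3346 0.0255] jaw -6.98 tilt z [ 2.8e-03 -8.0e-04 -1.0e+00] w 48.1 F [-4.3 -1.4 14.3] j7 [-57.  38.  27. 106. -24.  42. -23.]
dp [-11.56   2.56  -5.47] spin -0.06 or 29.94
time_s: 25.22
tcp_pos: [0.579, -0.0164, 0.1942]
tcp_rot: [[0.122, 0.993, 0.003], [0.993, -0.122, -0.0], [0.0, 0.003, -1.0]]
force: [-0.2, 0.8, -0.9]
width: 0.0483
t 25.23 p [ 0.579  -0.0164  0.1942] jaw -6.98 tilt z [ 3.e-03 -1.e-04 -1.e+00] w 48.3 F [-0.2  0.8 -0.9] j7 [-36.  21.  39. 109. -16.  56.   3.]
dp [-0.08  0.05  4.79] spin -0.06 or 29.94
```

View pics/w13.png

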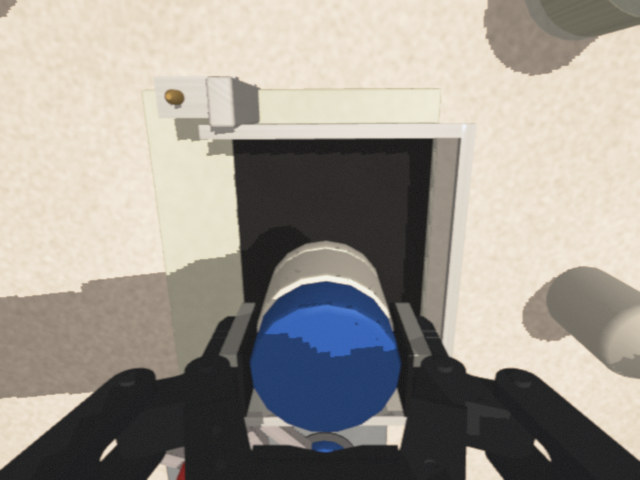

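Held upright (325,355). Lower and release, then rise.

```bash
python3 -m inch '[{"dp":[-0.08,0.05,1.5],"spin":0,"hand":35},{"dp":[-0.08,0.05,3],"spin":0,"hand":35},{"dp":[-0.08,0.05,4.2],"spin":0,"hand":35},{"dp":[-0.08,0.05,4.7],"spin":0,"hand":35},{"dp":[-0.08,0.05,4.8],"spin":0,"hand":35},{"dp":[-0.08,0.05,4.8],"spin":0,"hand":35},{"dp":[-0.08,0.05,4.8],"spin":0,"hand":70},{"dp":[-0.08,0.05,4.8],"spin":0,"hand":70},{"dp":[-0.08,0.05,4.8],"spin":0,"hand":70},{"dp":[-0.08,0.05,3.5],"spin":0,"hand":70},{"dp":[-0.08,0.05,1.5],"spin":0,"hand":70},{"dp":[0,0,-1],"spin":0,"hand":85}]'; python3 -m inch '[{"dp":[1,0,-1],"spin":0,"hand":85},{"dp":[3,-1.5,-1],"spin":0,"hand":85},{"dp":[5,-3,-1],"spin":0,"hand":85},{"dp":[6.5,-4,-1],"spin":0,"hand":85},{"dp":[8,-4.5,-1],"spin":0,"hand":85},{"dp":[8,-5,-1],"spin":0,"hand":85},{"dp":[8,-5,-1],"spin":0,"hand":85},{"dp":[8,-5,-1],"spin":0,"hand":85}]'
python3 - <<'E'
from look import *
d=snap('wrist','w14')
snap('top','t14'); snap('scene','s14')
E
python3 rel.py .4 .3 .22 -6.6
```

```text
time_s: 26.78
tcp_pos: [0.5788, -0.0165, 0.2132]
tcp_rot: [[0.121, 0.993, 0.002], [0.993, -0.121, -0.001], [-0.0, 0.002, -1.0]]
force: [-0.1, 1.3, 0.1]
width: 0.0843
time_s: 27.78
tcp_pos: [0.4595, 0.2389, 0.243]
tcp_rot: [[0.123, 0.992, 0.003], [0.992, -0.123, -0.0], [0.0, 0.003, -1.0]]
force: [1.0, -0.7, -0.5]
width: 0.0846
t 27.93 p [0.4595 0.239  0.2429] jaw -7.06 tilt z [ 2.5e-03 -6.0e-04 -1.0e+00] w 85.0 F [-0.6  0.   0.4] j7 [-66.  10.  36. 113.  -6.  59. -35.]
dp [ 1.77 -2.22  0.76] spin -0.08 or 29.92
```

View pics/w14.png

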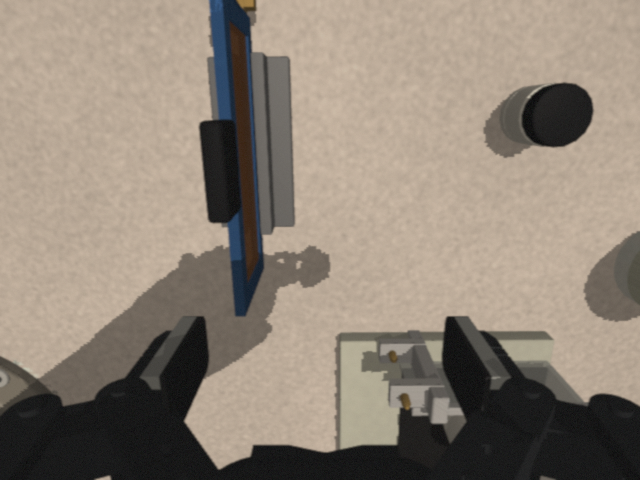

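View pics/s14.png

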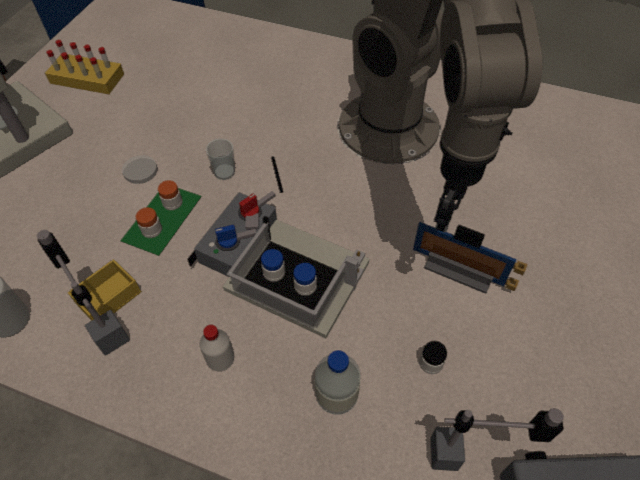

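View pics/t14.png

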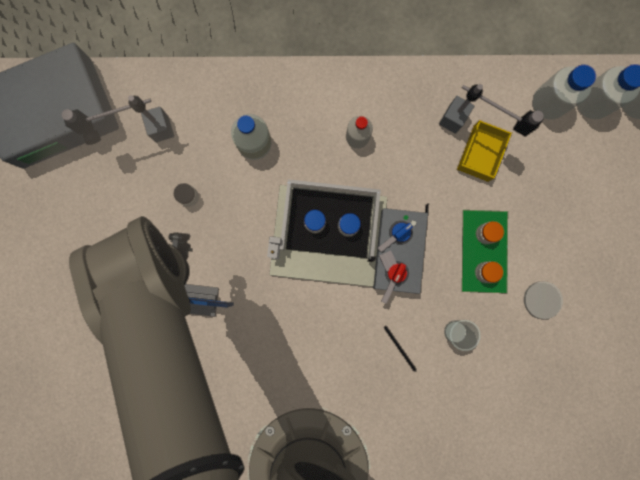

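All jars now stand where they should: blue at scene px (272,265) and (305,279), orange on the mat. The tab is at wrist px (220,170); I centre the camera over it.

```bash
python3 -m inch '[{"dp":[0,-1,0],"spin":0,"hand":85},{"dp":[0,-2,0],"spin":0,"hand":85},{"dp":[0,-2,0],"spin":0,"hand":85},{"dp":[0,-2,0],"spin":0,"hand":85}]'
python3 - <<'E'
from look import *
snap('wrist','w15')
E
python3 rel.py .4 .3 .22 -6.6
```

```text
time_s: 28.42
tcp_pos: [0.4008, 0.2461, 0.2429]
tcp_rot: [[0.124, 0.992, 0.003], [0.992, -0.124, -0.0], [0.0, 0.003, -1.0]]
force: [-0.0, -0.2, 1.5]
width: 0.0852
t 28.48 p [0.4009 0.2461 0.2428] jaw -7.12 tilt z [ 3.e-03 -6.e-04 -1.e+00] w 84.8 F [ 0.5  0.4 -0.5] j7 [-71.   4.  34. 118.  -2.  59. -44.]
dp [ 1.78 -0.25  0.76] spin -0.09 or 29.91
```

View pics/w15.png

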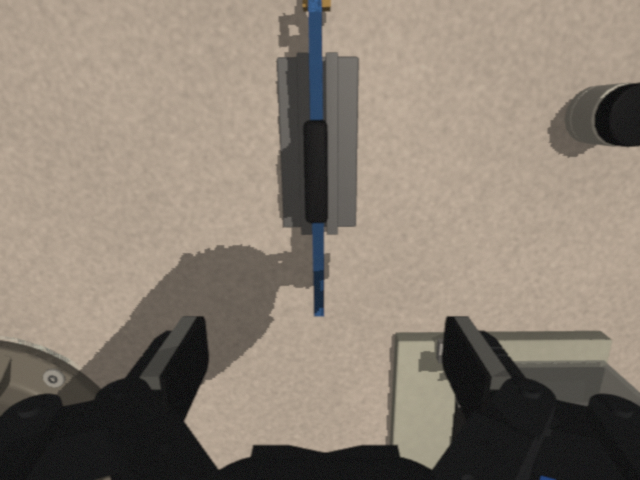

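The tab spans px (304–327, 121–222), nearly parallel with the tool axis.

```bash
python3 - <<'E'
from look import *
d=load('w15')
im=d['img']
hsv=cv2.cvtColor(im,cv2.COLOR_RGB2HSV)
m=((hsv[...,2]<50)).astype(np.uint8); m[:, :295]=0; m[:,345:]=0; m[:100]=0; m[240:]=0
n,l,st,ce=cv2.connectedComponentsWithStats(m);i=1+np.argmax(st[1:,4]);print(st[i],ce[i])
rows=[]
for y in range(125,218,6):
    xs=np.where(l[y]==i)[0]; rows.append((y,xs.min(),xs.max()))
print(rows)
z=.148
L=np.array([onz(d,a,y,z)[:2] for y,a,b in rows]);Rr=np.array([onz(d,b+1,y,z)[:2] for y,a,b in rows]);M=(L+Rr)/2
print('width',np.linalg.norm(L-Rr,axis=1).mean())
v=cv2.fitLine(M.astype(np.float32),2,0,.01,.01).ravel();print('dir',np.degrees(np.arctan2(v[1],v[0])))
a=onz(d,ce[i][0],121,z);b=onz(d,ce[i][0],222,z);print(a,b,(a+b)/2,np.linalg.norm(a-b))
# frame blue edges top z .110
mb=cv2.inRange(hsv,np.array((95,100,40)),np.array((130,255,255)));
for y in (20,60,100,235,255,280):
    xs=np.where(mb[y,290:350])[0]+290; 
    if len(xs): print(y,xs.min(),xs.max(),onz(d,(xs.min()+xs.max()+1)/2,y,.110).round(4))
E
```

```text
[ 303  120   25  104 2387] [314.88772518 170.5333054 ]
[(125, np.int64(303), np.int64(326)), (131, np.int64(303), np.int64(326)), (137, np.int64(303), np.int64(326)), (143, np.int64(303), np.int64(326)), (149, np.int64(303), np.int64(326)), (155, np.int64(303), np.int64(326)), (161, np.int64(303), np.int64(326)), (167, np.int64(304), np.int64(326)), (173, np.int64(304), np.int64(326)), (179, np.int64(304), np.int64(326)), (185, np.int64(304), np.int64(326)), (191, np.int64(304), np.int64(326)), (197, np.int64(304), np.int64(326)), (203, np.int64(304), np.int64(327)), (209, np.int64(304), np.int64(326)), (215, np.int64(304), np.int64(326))]
width 0.013628400736259861
dir 83.00685
[0.40479902 0.31863179 0.148     ] [0.3971387  0.26069834 0.148     ] [0.40096886 0.28966506 0.148     ] 0.05843770916697711
20 309 320 [0.4117 0.376  0.11  ]
60 309 321 [0.4091 0.3539 0.11  ]
100 310 322 [0.4066 0.3305 0.11  ]
235 313 322 [0.396 0.241 0.11 ]
255 314 322 [0.3944 0.2261 0.11  ]
280 315 322 [0.3923 0.2068 0.11  ]
```

```bash
python3 rel.py .401 .2895 .113 -6.8; python3 -m inch '[{"dp":[1.42,-0.17,0],"spin":-0.06,"hand":85},{"dp":[1.42,-0.17,0.5],"spin":-0.06,"hand":85},{"dp":[1.42,-0.17,2],"spin":-0.06,"hand":60},{"dp":[1.42,-0.17,3.5],"spin":-0.06,"hand":60},{"dp":[1.42,-0.17,4.3],"spin":-0.06,"hand":60},{"dp":[1.42,-0.17,4.3],"spin":-0.06,"hand":60}]'; python3 rel.py .401 .2895 .113 -6.8
python3 - <<'E'
from look import *
snap('wrist','w16')
E
```

```text
t 28.48 p [0.4009 0.2461 0.2428] jaw -7.12 tilt z [ 3.e-03 -6.e-04 -1.e+00] w 84.8 F [ 0.5  0.4 -0.5] j7 [-71.   4.  34. 118.  -2.  59. -44.]
dp [ 1.44 -0.19  4.33] spin -0.05 or 29.95
time_s: 29.22
tcp_pos: [0.4014, 0.2873, 0.1122]
tcp_rot: [[0.119, 0.993, 0.001], [0.993, -0.119, -0.004], [-0.004, 0.002, -1.0]]
force: [0.9, 0.3, 0.3]
width: 0.0595
t 29.23 p [0.4014 0.2873 0.1122] jaw -6.83 tilt z [ 0.0013 -0.0041 -1.    ] w 59.5 F [0.9 0.3 0.3] j7 [-69.  18.  30. 123. -13.  42. -37.]
dp [ 0.07 -0.02 -0.03] spin -0.01 or 29.99
```

View pics/w16.png

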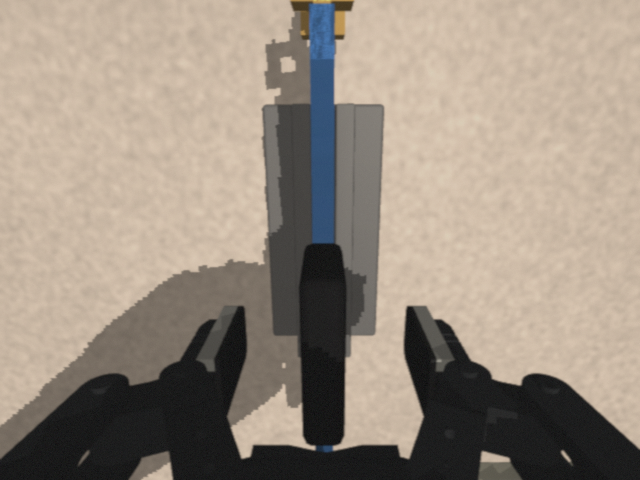

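The tab is centred between the pads (323,340). Close and then lift.

```bash
python3 -m inch '[{"dp":[0.06,0,0],"spin":0,"hand":60},{"dp":[0.06,0,0],"spin":0,"hand":5},{"dp":[0.06,0,0],"spin":0,"hand":5},{"dp":[0.06,0,0],"spin":0,"hand":5},{"dp":[0.06,0,0],"spin":0,"hand":5},{"dp":[0.06,0,0],"spin":0,"hand":5},{"dp":[0.06,0,0],"spin":0,"hand":5},{"dp":[0.06,0,0],"spin":0,"hand":5},{"dp":[0.06,0,0],"spin":0,"hand":5}]' 90; python3 rel.py .401 .2895 .113 -6.8; python3 -m inch '[{"dp":[0,0,-1],"spin":0,"hand":5},{"dp":[0,0,-2],"spin":0,"hand":5},{"dp":[0,0,-2.6],"spin":0,"hand":5},{"dp":[0,0,-2.6],"spin":0,"hand":5},{"dp":[0,0,-2.6],"spin":0,"hand":5}]'
python3 - <<'E'
from look import *
snap('wrist','w17'); snap('scene','s17')
E
python3 rel.py .401 .2895 .113 -6.8
```

```text
time_s: 30.4
tcp_pos: [0.4021, 0.29, 0.1141]
tcp_rot: [[0.119, 0.993, 0.002], [0.993, -0.119, -0.002], [-0.001, 0.002, -1.0]]
force: [-3.8, -2.1, 12.1]
width: 0.0128
t 30.4 p [0.4021 0.29   0.1141] jaw -6.82 tilt z [ 0.0022 -0.0017 -1.    ] w 12.8 F [-3.8 -2.1 12.1] j7 [-69.  18.  30. 122. -13.  43. -37.]
dp [-0.02 -0.03  0.04] spin -0.0 or 30.0
time_s: 31.02
tcp_pos: [0.4014, 0.2899, 0.1913]
tcp_rot: [[0.118, 0.993, 0.002], [0.993, -0.118, -0.002], [-0.002, 0.002, -1.0]]
force: [-0.5, -1.5, -4.2]
width: 0.013
t 31.12 p [0.4014 0.2897 0.1911] jaw -6.82 tilt z [ 0.0013 -0.003  -1.    ] w 12.9 F [ 0.2 -1.1 -4. ] j7 [-72.  11.  33. 119.  -7.  52. -42.]
dp [-0.   -0.02  2.6 ] spin -0.0 or 30.0
```

View pics/w17.png

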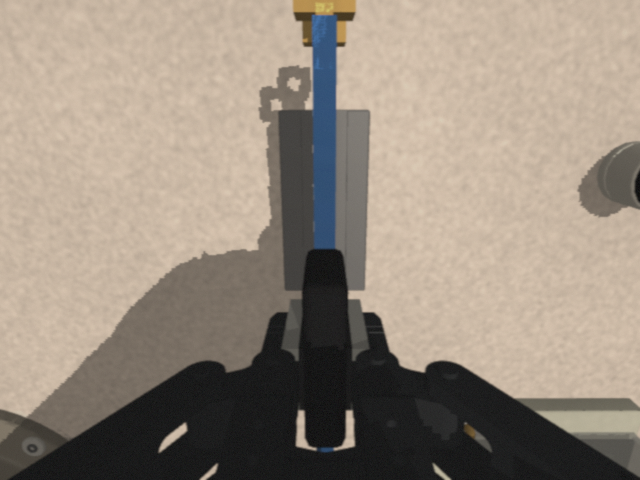

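View pics/s17.png

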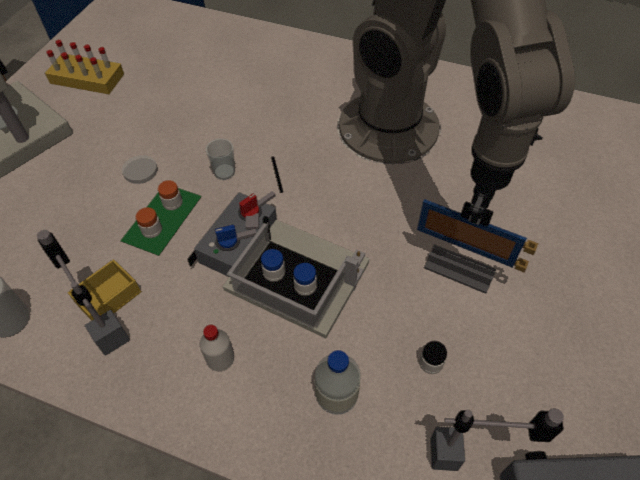

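The door is lifted clear of its stand. Now pin position from several wrist views, and the door edge as a check of the grasp offset.

```bash
python3 - <<'E'
from look import *
np.set_printoptions(precision=4,suppress=True)
ims=['w1','w6','w8','w11','w13','w14']
approx=[(280,149),(168,94),(310,314),(228,440),(174,97),(405,401)]
tiles=[]
for n,(u,v) in zip(ims,approx):
    im=cv2.imread(f'pics/{n}.png'); p=cv2.copyMakeBorder(im,40,40,40,40,cv2.BORDER_CONSTANT); c=p[v+15:v+65,u+15:u+65]; tiles.append(cv2.resize(c,(260,260),interpolation=cv2.INTER_NEAREST))
cv2.imwrite('pics/pins.png',np.vstack([np.hstack(tiles[:3]),np.hstack(tiles[3:])]))
d=load('w17'); T=np.array([.4013,.2898,.1912]);
dy=np.array([np.cos(np.radians(83.2)),np.sin(np.radians(83.2)),0])
e=onz(d,324,14,.187); print('edge',e, (e-T)@dy, (e-T)@np.array([dy[1],-dy[0],0]))
E
```

```text
edge [0.4142 0.3965 0.187 ] 0.10749508511985495 0.0001792218076485485
```

View pics/pins.png

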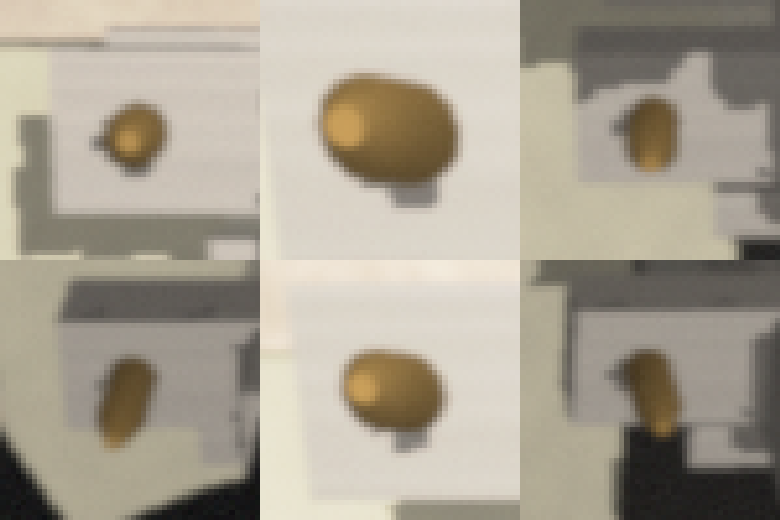

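The crops show the pin's bright tip clearly in each view; I cast those tip pixels onto z = 109 mm.

```bash
python3 - <<'E'
from look import *
np.set_printoptions(precision=4,suppress=True)
Q={'w1':(279.4,151.3),'w6':(159.7,93),'w8':(310,320.7),'w11':(224.7,449.6),'w13':(168.6,96.6),'w14':(407.3,408.1)}
P=[]
for n,q in Q.items():
    d=load(n); P.append((d,*q)); print(n,onz(d,*q,.109))
print('tri',tri(P))
t=load('t14');print('top',onz(t,255+63/3.6,165+303/3.5,.109))
E
```

```text
w1 [0.5082 0.0777 0.109 ]
w6 [0.5083 0.0781 0.109 ]
w8 [0.5084 0.0773 0.109 ]
w11 [0.5082 0.0775 0.109 ]
w13 [0.5082 0.0779 0.109 ]
w14 [0.5084 0.0773 0.109 ]
tri [0.5084 0.0779 0.1096]
top [0.5082 0.0757 0.109 ]
```

The six views agree within 1 mm: pin axis at (0.5083, 0.0777), height 0.1096 against the given 0.109. The door edge reads 107.5 mm from the TCP against 108. So the TCP over the pins should be at about (0.494, -0.043).

```bash
python3 rel.py .404 -.032 .191 -6.82; python3 -m inch '[{"dp":[-1.5,-0.1,0],"spin":0,"hand":5},{"dp":[-3,-0.3,0],"spin":0,"hand":5},{"dp":[-4.5,-0.4,0],"spin":0,"hand":5},{"dp":[-6,-0.3,0],"spin":0,"hand":5},{"dp":[-7.5,0,0],"spin":0,"hand":5},{"dp":[-9,0.5,0],"spin":0,"hand":5},{"dp":[-10.3,1.2,0],"spin":0,"hand":5},{"dp":[-10.62,1.35,0],"spin":0,"hand":5},{"dp":[-10.62,1.35,0],"spin":0,"hand":5},{"dp":[-10.62,1.35,0],"spin":0,"hand":5}]'; python3 rel.py .4939 -.0429 .1496 -6.82
python3 - <<'E'
from look import *
snap('wrist','w18'); snap('scene','s18'); snap('top','t18')
im=cv2.imread('pics/s18.png')[150:350,170:430]; cv2.imwrite('pics/s18c.png',cv2.resize(im,None,fx=3,fy=3,interpolation=cv2.INTER_CUBIC))
E
```

```text
t 31.12 p [0.4014 0.2897 0.1911] jaw -6.82 tilt z [ 0.0013 -0.003  -1.    ] w 12.9 F [ 0.2 -1.1 -4. ] j7 [-72.  11.  33. 119.  -7.  52. -42.]
dp [-10.64   1.36   0.04] spin 0.0 or -30.0
time_s: 32.38
tcp_pos: [0.4034, -0.0308, 0.1918]
tcp_rot: [[0.118, 0.993, 0.001], [0.993, -0.118, -0.003], [-0.003, 0.001, -1.0]]
force: [-0.3, -0.2, -3.5]
width: 0.0127
t 32.38 p [ 0.4034 -0.0308  0.1918] jaw -6.78 tilt z [ 6.0e-04 -3.2e-03 -1.0e+00] w 12.7 F [-0.3 -0.2 -3.5] j7 [-57.  -2.  53. 129.   2.  52. -12.]
dp [-0.04  3.04  1.41] spin 0.01 or -29.99
```

View pics/s18c.png

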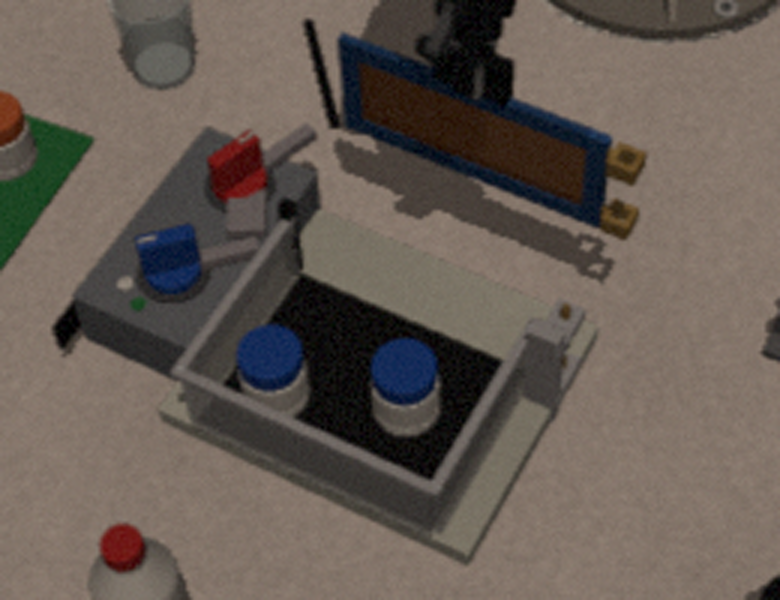

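View pics/w18.png

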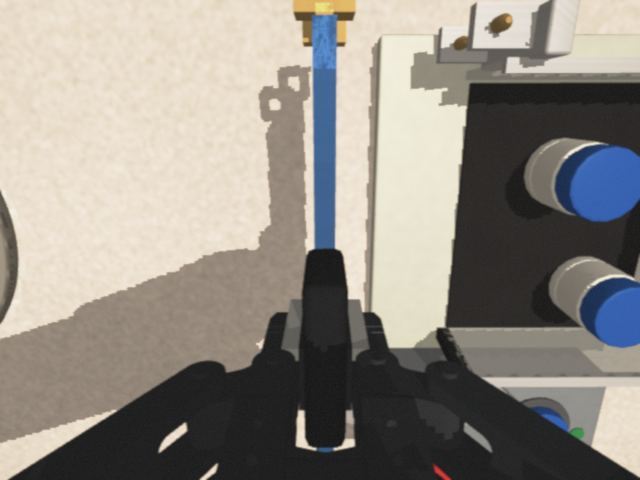

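Both jars remain on the tray. In the wrist view the pin (503,20) and the door's hinge edge (324,14) are both visible, so I check them against each other.

```bash
python3 - <<'E'
from look import *
d=load('w18'); print(proj(d,[.5083,.0777,.109]),proj(d,[.5083,.0777,.096]))
T=np.array([.4034,-.0308,.1918]);dy=np.array([.1182,.993,0]);print('edge pred',proj(d,T+.1085*dy-[0,0,.0041]),proj(d,T+.1075*dy-[0,0,.0041]))
im=cv2.imread('pics/w18.png');cv2.imwrite('pics/w18c.png',np.hstack([cv2.resize(im[0:60,470:540],None,fx=5,fy=5,interpolation=0),cv2.resize(im[0:60,285:365],None,fx=5,fy=5,interpolation=0)]))
E
python3 -m inch '[{"dp":[0,0.8,0.7],"spin":0,"hand":5},{"dp":[0,1.2,1.41],"spin":0,"hand":5},{"dp":[0,1.2,1.41],"spin":0,"hand":5}]'; python3 rel.py .4939 -.0429 .1496 -6.82
```

```text
[508.47038069  20.45318147] [497.85196358  25.60813404]
edge pred [323.57026927   9.82225034] [323.57326533  13.333888  ]
time_s: 32.9
tcp_pos: [0.439, -0.0353, 0.1487]
tcp_rot: [[0.117, 0.993, -0.002], [0.993, -0.117, -0.006], [-0.006, -0.001, -1.0]]
force: [-0.5, -0.7, -3.1]
width: 0.0132
t 32.9 p [ 0.439  -0.0353  0.1487] jaw -6.75 tilt z [-0.0017 -0.0057 -1.    ] w 13.2 F [-0.5 -0.7 -3.1] j7 [-52.  12.  55. 128. -14.  46.   5.]
dp [-0.04  1.85 -0.03] spin 0.01 or -29.99
```

View pics/w18c.png

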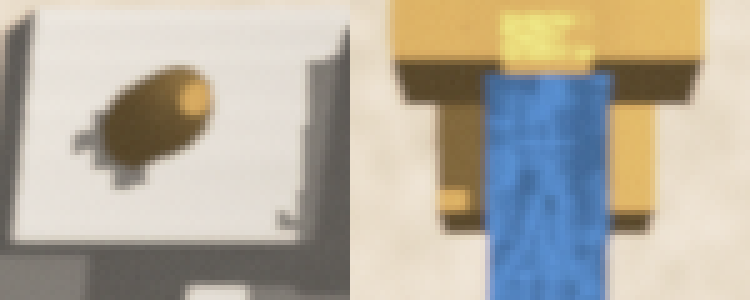

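Pin tip at (509,19.5) agrees with the predicted (508.5,20.5). Move back over the pins and look.

```bash
python3 -m inch '[{"dp":[-0.03,0.9,-0.03],"spin":0,"hand":5},{"dp":[-0.03,1.6,-0.03],"spin":0,"hand":5},{"dp":[-0.03,1.85,-0.03],"spin":0,"hand":5},{"dp":[-0.03,1.85,-0.03],"spin":0,"hand":5},{"dp":[-0.03,1.85,-0.03],"spin":0,"hand":5}]'; python3 rel.py .4939 -.0427 .1496 -6.82
python3 - <<'E'
from look import *
snap('scene','s19'); snap('top','t19')
for p in [(510.,80.)]: pass
a=cv2.imread('pics/s19.png')[225:285,320:390]; b=cv2.imread('pics/t19.png')[225:275,250:300]
cv2.imwrite('pics/c19.png',np.hstack([cv2.resize(a,(420,360),interpolation=2),cv2.resize(b,(360,360),interpolation=2)]))
s=load('s19');t=load('t19')
for d,o in((s,(320,225)),(t,(250,225))): print([(proj(d,p)-o).round(1) for p in ([.5083,.0777,.109],[.5083,.0777,.1345],[.5083,.0777,.119])])
E
```

```text
time_s: 33.52
tcp_pos: [0.4931, -0.0426, 0.1497]
tcp_rot: [[0.118, 0.993, -0.002], [0.993, -0.118, -0.005], [-0.005, -0.001, -1.0]]
force: [-0.2, -0.7, -3.6]
width: 0.0134
t 33.52 p [ 0.4931 -0.0426  0.1497] jaw -6.76 tilt z [-0.0021 -0.005  -1.    ] w 13.4 F [-0.2 -0.7 -3.6] j7 [-46.  19.  52. 121. -20.  48.  11.]
dp [-0.    0.03  0.  ] spin 0.01 or -29.99
[array([37.8, 26.9]), array([38.3, 20. ]), array([38. , 24.2])]
[array([21.6, 26.5]), array([20.7, 25.9]), array([21.2, 26.3])]
```

View pics/c19.png

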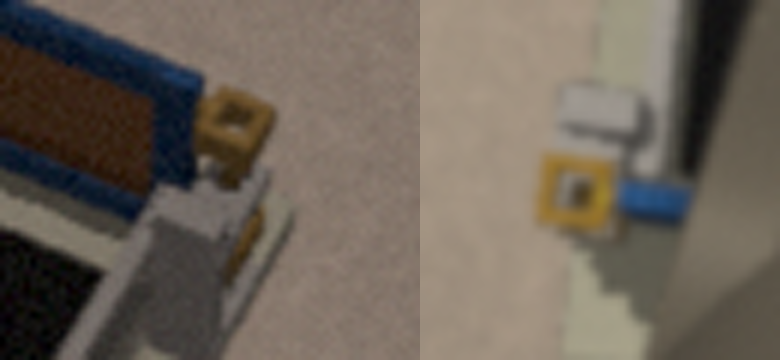

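View pics/s19.png

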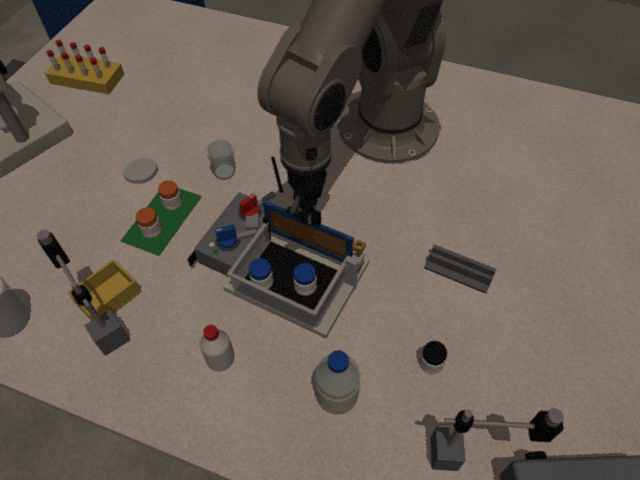

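Something changed: the right-hand blue jar has moved, from scene px (272,262) to (261,270), i.e. it was knocked. Before hanging the door I measure where it stands.

```bash
python3 - <<'E'
from look import *
a=np.radians(-6.46);R=np.array([[np.cos(a),-np.sin(a)],[np.sin(a),np.cos(a)]]);o=np.array([.5816,-.0542])
for n in ['s14','s18','s19','t19']:
    d=load(n)
    for st,ce,m in blobs(d,(100,120,50),(130,255,255),150):
        p=onz(d,*ce,.084)
        g=R.T@(p[:2]-o)
        if abs(g[0])<.15 and abs(g[1])<.2: print(n,st,ce.round(1),p.round(4),'guard',g.round(4))
b=cv2.imread('pics/s19.png')[220:320,220:350]; cv2.imwrite('pics/s19j.png',cv2.resize(b,None,fx=5,fy=5,interpolation=2))
E
```

```text
s14 [216 225  21  23 350] [226.6 236.3] [ 0.5549 -0.2157  0.084 ] guard [-0.0083 -0.1635]
s14 [261 249  22  21 370] [271.8 259.1] [ 0.5755 -0.0959  0.084 ] guard [-0.0013 -0.0422]
s14 [294 263  22  22 375] [304.3 273. ] [ 0.5838 -0.0161  0.084 ] guard [-0.0021  0.0381]
s14 [328 351  21  22 354] [337.9 361.3] [0.7484 0.12   0.084 ] guard [0.1461 0.1919]
s18 [216 225  21  23 347] [226.7 236.2] [ 0.5547 -0.2156  0.084 ] guard [-0.0086 -0.1634]
s18 [249 258  22  22 368] [259.5 268.4] [ 0.607  -0.1109  0.084 ] guard [ 0.0316 -0.0535]
s18 [294 263  22  22 374] [304.5 272.9] [ 0.5835 -0.016   0.084 ] guard [-0.0025  0.0382]
s18 [328 351  21  22 355] [337.9 361.2] [0.7482 0.1201 0.084 ] guard [0.1459 0.1919]
s19 [216 225  21  23 355] [226.7 236.3] [ 0.5549 -0.2157  0.084 ] guard [-0.0084 -0.1635]
s19 [249 258  22  22 375] [259.5 268.4] [ 0.6071 -0.1109  0.084 ] guard [ 0.0317 -0.0534]
s19 [293 263  23  22 377] [304.5 272.9] [ 0.5836 -0.016   0.084 ] guard [-0.0024  0.0382]
s19 [328 351  21  22 354] [337.9 361.3] [0.7484 0.12   0.084 ] guard [0.1461 0.1919]
t19 [346 199  21  21 356] [356.  209.1] [ 0.6061 -0.114   0.084 ] guard [ 0.0311 -0.0567]
t19 [392 223  20  19 270] [401.2 231.6] [ 0.5537 -0.2168  0.084 ] guard [-0.0094 -0.1647]
```

View pics/s19j.png

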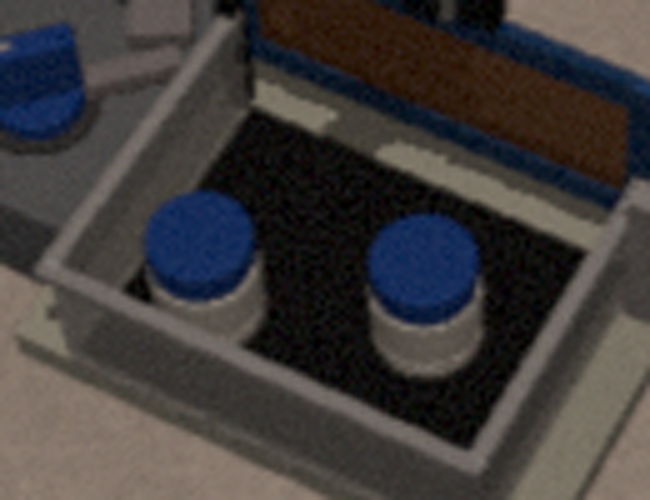

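The knocked jar stands upright at tray (0.031, -0.055) m, within the limits, so it can stay. Now a finer check of the knuckle over the pin, from the brass mask.

```bash
python3 - <<'E'
from look import *
for n,w in (('t19',(255,235,300,270)),('s19',(345,230,375,275))):
    d=load(n); im=d['img']; hsv=cv2.cvtColor(im,cv2.COLOR_RGB2HSV)
    m=cv2.inRange(hsv,np.array((12,100,50)),np.array((32,255,255))); k=np.zeros_like(m); k[w[1]:w[3],w[0]:w[2]]=m[w[1]:w[3],w[0]:w[2]]
    nn,l,st,ce=cv2.connectedComponentsWithStats(k)
    for i in range(1,nn):
        if st[i][4]>15:
            c=cv2.findContours((l==i).astype(np.uint8),0,2)[0][0]; r_=cv2.minAreaRect(c); print(n,st[i],ce[i],r_)
            if n=='t19': print(onz(d,*r_[0],.1341))
    print('pred',proj(d,[.5083,.0777,.1341]))
E
# pin in top before, same mask
python3 - <<'E'
from look import *
d=load('t14'); im=d['img'][230:262,262:292]; hsv=cv2.cvtColor(im,cv2.COLOR_RGB2HSV)
m=cv2.inRange(hsv,np.array((12,90,40)),np.array((32,255,255))); ys,xs=np.where(m); print(xs.mean()+262,ys.mean()+230,len(xs), onz(d,xs.mean()+262,ys.mean()+230,.105), 'pred',proj(d,[.5083,.0777,.105]))
E
```

```text
t19 [266 246  11  11  84] [271.32142857 251.51190476] ((271.0, 251.0), (10.0, 10.0), 0.0)
[0.50806062 0.0770199  0.1341    ]
pred [270.6899268  250.89250212]
s19 [352 240  14  16 141] [358.17730496 246.12056738] ((357.1000061035156, 246.8000030517578), (12.521980285644531, 14.758047103881836), 26.56505012512207)
s19 [358 260   6  11  25] [360.6  264.92] ((360.4999694824219, 265.0), (2.2294814586639404, 11.147406578063965), 30.963754653930664)
pred [358.32767556 245.09482615]
272.0 251.5 2 [0.50853856 0.07710114 0.105     ] pred [271.73318288 251.60745851]
```

The overhead view puts the knuckle (0.5081, 0.0770) and the pin (0.5085, 0.0771) within 1 mm. Lower gently.

```bash
python3 -m inch '[{"dp":[0,0.02,0.1],"spin":0,"hand":5},{"dp":[0,0.02,0.2],"spin":0,"hand":5},{"dp":[0,0.02,0.3],"spin":0,"hand":5},{"dp":[0,0.02,0.4],"spin":0,"hand":5},{"dp":[0,0.02,0.45],"spin":0,"hand":5},{"dp":[0,0.02,0.45],"spin":0,"hand":5}]'; python3 rel.py .4939 -.0427 .1256 -6.82
```

```text
time_s: 34.38
tcp_pos: [0.4938, -0.0427, 0.1361]
tcp_rot: [[0.118, 0.993, -0.002], [0.993, -0.118, -0.005], [-0.005, -0.001, -1.0]]
force: [-0.8, 0.4, -4.2]
width: 0.0128
t 34.38 p [ 0.4938 -0.0427  0.1361] jaw -6.75 tilt z [-0.002  -0.0052 -1.    ] w 12.8 F [-0.8  0.4 -4.2] j7 [-44.  20.  51. 122. -21.  47.  13.]
dp [0.   0.   0.35] spin 0.01 or -29.99
```

No contact force with the underside now below the pin tips, so the tips are in the holes. Continue.

```bash
python3 -m inch '[{"dp":[0,0,0.1],"spin":0,"hand":5},{"dp":[0,0,0.2],"spin":0,"hand":5},{"dp":[0,0,0.28],"spin":0,"hand":5},{"dp":[0,0,0.33],"spin":0,"hand":5},{"dp":[0,0,0.36],"spin":0,"hand":5},{"dp":[0,0,0.36],"spin":0,"hand":5}]'; python3 rel.py .4939 -.0427 .1256 -6.82
python3 - <<'E'
from look import *
snap('scene','s20'); snap('top','t20')
a=cv2.imread('pics/s20.png')[225:285,320:390]; b=cv2.imread('pics/t20.png')[225:275,250:300]
cv2.imwrite('pics/c20.png',np.hstack([cv2.resize(a,(420,360),interpolation=2),cv2.resize(b,(360,360),interpolation=2)]))
E
```

```text
time_s: 35.12
tcp_pos: [0.4939, -0.043, 0.1254]
tcp_rot: [[0.118, 0.993, -0.002], [0.993, -0.118, -0.005], [-0.005, -0.001, -1.0]]
force: [-1.3, -2.8, 0.4]
width: 0.0129
t 35.12 p [ 0.4939 -0.043   0.1254] jaw -6.76 tilt z [-0.0018 -0.0052 -1.    ] w 12.9 F [-1.3 -2.8  0.4] j7 [-43.  21.  50. 122. -23.  46.  14.]
dp [ 0.01 -0.   -0.01] spin 0.01 or -29.99
```

View pics/c20.png

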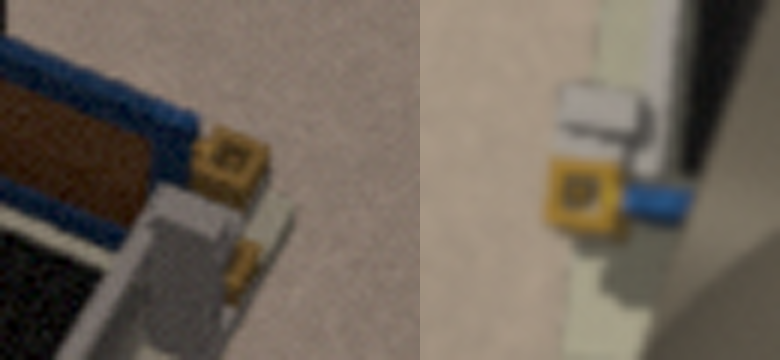

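The weight has come off the wrist and the pin shows in the knuckle's hole (overhead crop 577,190). Release and rise.

```bash
python3 -m inch '[{"dp":[0,0,0],"spin":0,"hand":25},{"dp":[0,0,0],"spin":0,"hand":45},{"dp":[0,0,0],"spin":0,"hand":45},{"dp":[0,0,0],"spin":0,"hand":45},{"dp":[0,0,-1],"spin":0,"hand":45},{"dp":[0,0,-2.5],"spin":0,"hand":45},{"dp":[0,0,-4],"spin":0,"hand":45},{"dp":[0,0,-4],"spin":0,"hand":45}]'; python3 rel.py .4605 -.2086 .2 0
python3 - <<'E'
from look import *
snap('wrist','w21'); snap('scene','s21')
a=cv2.imread('pics/s21.png')[170:330,180:390];cv2.imwrite('pics/s21c.png',cv2.resize(a,None,fx=3.7,fy=3.7,interpolation=2))
E
```

```text
time_s: 36.22
tcp_pos: [0.4956, -0.0422, 0.248]
tcp_rot: [[0.117, 0.993, 0.003], [0.993, -0.117, -0.003], [-0.003, 0.003, -1.0]]
force: [-0.3, 0.0, -0.5]
width: 0.045
t 36.23 p [ 0.4956 -0.0422  0.248 ] jaw -6.74 tilt z [ 0.0027 -0.0031 -1.    ] w 45.0 F [-0.3  0.  -0.5] j7 [-55.   9.  59. 116.  -9.  60.   2.]
dp [-5.64 -0.52  1.61] spin -1.12 or 28.88
```

View pics/w21.png

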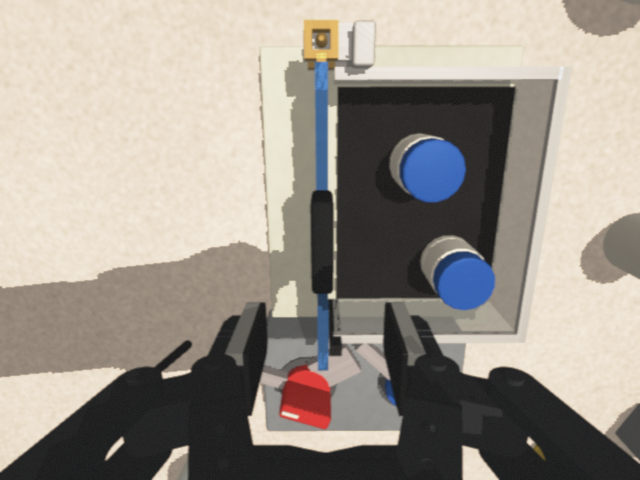

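View pics/s21c.png

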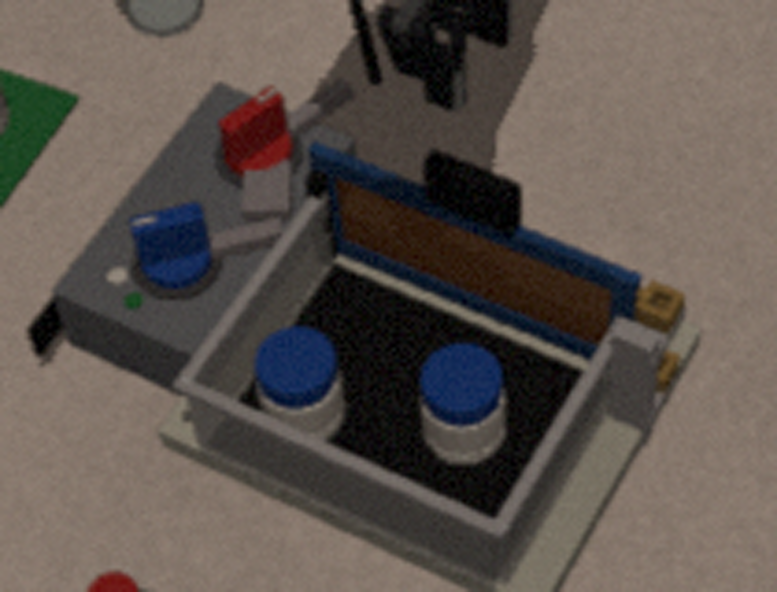

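The door hangs and looks closed: the pin shows in the knuckle at wrist px (321,40), and the free edge is at (323,368) just in front of the black stop. Check the door line against the guard, then view the knobs.

```bash
python3 - <<'E'
from look import *
d=load('w21');hsv=cv2.cvtColor(d['img'],cv2.COLOR_RGB2HSV)
mb=cv2.inRange(hsv,np.array((95,100,40)),np.array((130,255,255)))
P=[]
for y in list(range(75,185,8))+list(range(298,330,6)):
    xs=np.where(mb[y,305:340])[0]+305
    if len(xs)>4: P.append(onz(d,(xs.min()+xs.max()+1)/2,y,.1215)[:2])
P=np.array(P,np.float32); v=cv2.fitLine(P,2,0,.01,.01).ravel(); print('door dir',np.degrees(np.arctan2(v[1],v[0]))%180)
for z,a,b in ((.020,(261,48),(276,420)),(.09,(345,80),(340,335)),(.09,(565,68),(525,340)),(.09,(557,78),(518,332)),(.11,(565,68),(525,340)),(.062,(267,430),(268,320))):
    p,q=onz(d,*a,z),onz(d,*b,z); print(z,p.round(3),q.round(3),np.degrees(np.arctan2(*(p-q)[1::-1]))%180)
E
python3 rel.py .46 -.265 .25 -6.74
python3 -m inch '[{"dp":[-2,-0.4,0],"spin":0,"hand":60},{"dp":[-4,-0.4,0],"spin":0,"hand":60},{"dp":[-6,-0.4,0],"spin":0,"hand":60},{"dp":[-7.4,-0.4,0],"spin":0,"hand":60},{"dp":[-7.4,-0.4,0],"spin":0,"hand":60},{"dp":[-7.4,-0.4,0],"spin":0,"hand":60}]'
python3 - <<'E'
from look import *
snap('wrist','w22')
E
```

```text
door dir 83.64643
0.02 [0.459 0.09  0.02 ] [ 0.413 -0.284  0.02 ] 83.0308378420335
0.09 [0.522 0.053 0.09 ] [ 0.497 -0.144  0.09 ] 82.90797060753877
0.09 [0.672 0.043 0.09 ] [ 0.651 -0.168  0.09 ] 84.47243394093516
0.09 [0.666 0.037 0.09 ] [ 0.645 -0.159  0.09 ] 83.79096946875178
0.11 [0.66  0.042 0.11 ] [ 0.641 -0.154  0.11 ] 84.4724339409352
0.062 [ 0.413 -0.259  0.062] [ 0.434 -0.138  0.062] 80.33584465876892
t 36.33 p [ 0.4941 -0.0419  0.2454] jaw -6.72 tilt z [-0.0012 -0.0043 -1.    ] w 44.7 F [ 0.5 -0.5  0.8] j7 [-55.  10.  59. 116.  -9.  59.   2.]
dp [-7.52 -0.26 -0.12] spin 0.0 or -30.0
time_s: 37.08
tcp_pos: [0.4557, -0.2607, 0.2454]
tcp_rot: [[0.118, 0.993, -0.003], [0.993, -0.118, -0.004], [-0.004, -0.003, -1.0]]
force: [1.0, 0.6, -1.4]
width: 0.0601
```

View pics/w22.png

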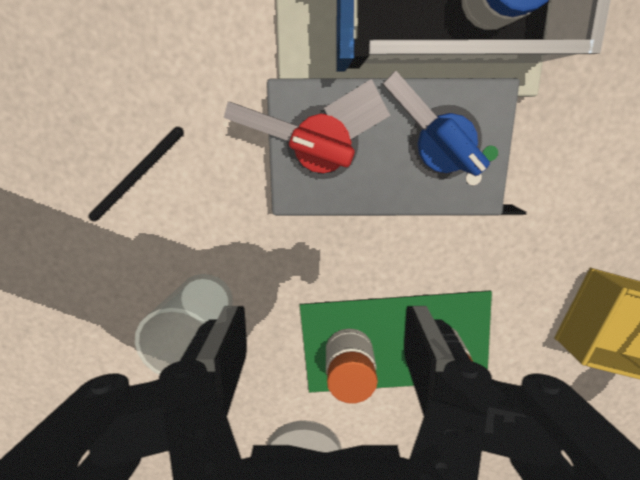

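The door reads 83.65° against about 83.5° for the guard: flush. The knobs are at wrist px (322,143) lock and (450,143) selector; now their bar angles.

```bash
python3 - <<'E'
from look import *
d=load('w22'); im=cv2.imread('pics/w22.png')[70:220,215:520]; cv2.imwrite('pics/w22c.png',cv2.resize(im,None,fx=2.6,fy=2.6,interpolation=2))
def ang(a,b,z):
    p,q=onz(d,*a,z),onz(d,*b,z); return p.round(4),q.round(4),np.degrees(np.arctan2(*(p-q)[1::-1]))
print('tongue',ang((230,110),(290,133),.074))
print('white line lock',ang((291,139),(313,147),.110))
print('sel line',ang((484,170),(471,155),.110), 'arm',ang((393,78),(425,115),.074))
print('pred lock',proj(d,[.4605,-.2086,.110]),'sel',proj(d,[.5549,-.2193,.110]))
E
```

```text
tongue (array([ 0.3957, -0.1753,  0.074 ]), array([ 0.4371, -0.1966,  0.074 ]), np.float64(152.70381766579547))
white line lock (array([ 0.4404, -0.199 ,  0.11  ]), array([ 0.4543, -0.2058,  0.11  ]), np.float64(153.61250649726946))
sel line (array([ 0.5674, -0.2346,  0.11  ]), array([ 0.5587, -0.2235,  0.11  ]), np.float64(-52.03142784037372)) arm (array([ 0.5158, -0.1676,  0.074 ]), array([ 0.5375, -0.1956,  0.074 ]), np.float64(127.66697326224634))
pred lock [322.78356193 150.09153634] sel [465.16569534 149.36283245]
```

View pics/w22c.png

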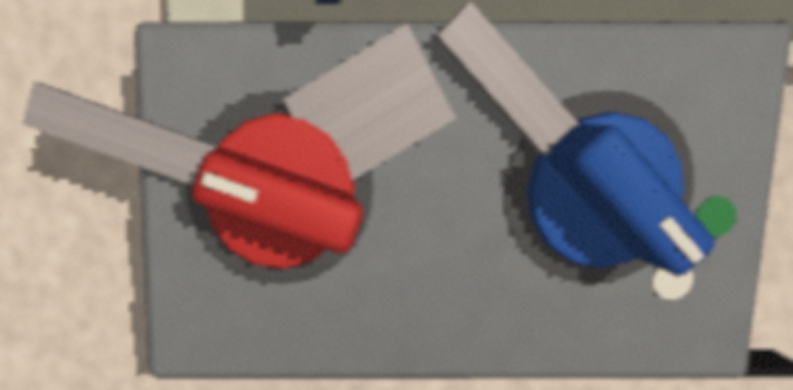

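```bash
python3 - <<'E'
from look import *
d=load('w22'); print(onz(d,323.5,147,.110),onz(d,461,147,.110))
E
python3 rel.py .4608 -.208 .15 63.3; python3 -m inch '[{"dp":[0.4,0,0],"spin":-1.6,"hand":60},{"dp":[0.8,0,0],"spin":-3.3,"hand":60},{"dp":[1.2,0,0],"spin":-5,"hand":60},{"dp":[1.7,0,0.5],"spin":-6.7,"hand":60},{"dp":[1.75,0,1],"spin":-8.4,"hand":60},{"dp":[1.75,0,2],"spin":-10.1,"hand":60},{"dp":[1.75,0,2.5],"spin":-11.67,"hand":60},{"dp":[1.75,0,3.1],"spin":-11.67,"hand":60},{"dp":[1.75,0,3.1],"spin":-11.67,"hand":60},{"dp":[1.75,0,3.1],"spin":-11.67,"hand":60}]'; python3 rel.py .4608 -.208 .081 63.3
python3 - <<'E'
from look import *
snap('wrist','w23')
E
```

```text
[ 0.46121559 -0.20665071  0.11      ] [ 0.55216654 -0.21742385  0.11      ]
t 37.12 p [ 0.4561 -0.2601  0.2456] jaw -6.69 tilt z [-0.0026 -0.0039 -1.    ] w 60.5 F [-0.7  0.6 -0. ] j7 [-28.  16.  61. 113. -15.  61.  33.]
dp [ 1.76 -0.04  3.18] spin -11.66 or 18.34
time_s: 38.38
tcp_pos: [0.4623, -0.2082, 0.1528]
tcp_rot: [[-0.893, 0.45, -0.002], [0.45, 0.893, -0.004], [0.0, -0.005, -1.0]]
force: [0.9, -0.6, 0.7]
width: 0.0602
t 38.38 p [ 0.4623 -0.2082  0.1528] jaw 63.23 tilt z [-0.0023 -0.0042 -1.    ] w 60.2 F [ 0.9 -0.6  0.7] j7 [-19.  17.  42. 120. -15.  48.  96.]
dp [ 0.05 -0.    2.39] spin -0.01 or 29.99
```

View pics/w23.png

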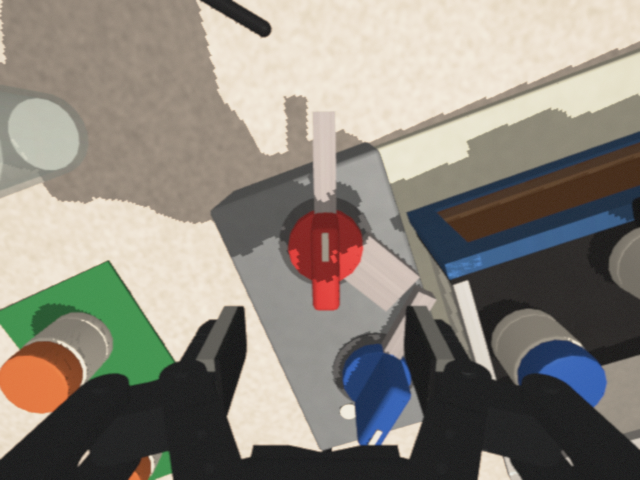

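The bar is upright in the image (325,262), centred between the fingers. Descend and close.

```bash
python3 - <<'E'
from look import *
d=load('w23'); print(proj(d,[.4623,-.2082,.110]))
E
python3 -m inch '[{"dp":[0.05,0,0.8],"spin":0,"hand":50},{"dp":[0.05,0,1.6],"spin":0,"hand":50},{"dp":[0.05,0,2.2],"spin":0,"hand":50},{"dp":[0.05,0,2.35],"spin":0,"hand":50},{"dp":[0.05,0,2.35],"spin":0,"hand":50}]'; python3 rel.py .4608 -.208 .081 63.3
python3 - <<'E'
from look import *
snap('wrist','w24')
E
```

```text
[325.57545398 276.62240614]
time_s: 39.05
tcp_pos: [0.4611, -0.2081, 0.0827]
tcp_rot: [[-0.893, 0.45, -0.002], [0.45, 0.893, -0.004], [-0.0, -0.005, -1.0]]
force: [0.5, -1.3, 0.6]
width: 0.0502
t 39.05 p [ 0.4611 -0.2081  0.0827] jaw 63.23 tilt z [-0.0018 -0.0043 -1.    ] w 50.2 F [ 0.5 -1.3  0.6] j7 [-14.  24.  37. 122. -22.  40. 102.]
dp [ 0.01 -0.    0.06] spin -0.01 or 29.99
```

View pics/w24.png

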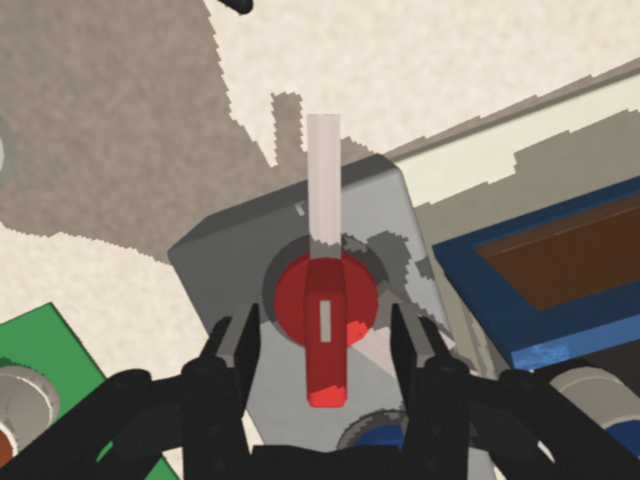

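The bar lies between the pads (326,350). Close and turn clockwise.

```bash
python3 -m inch '[{"dp":[0,0,0],"spin":0,"hand":5},{"dp":[0,0,0],"spin":0,"hand":5},{"dp":[0,0,0],"spin":0,"hand":5},{"dp":[0,0,0],"spin":0,"hand":5},{"dp":[0,0,0],"spin":0,"hand":5},{"dp":[0,0,0],"spin":0,"hand":5},{"dp":[0,0,0],"spin":0,"hand":5}]' 60; python3 rel.py .4608 -.208 .081 63.3; python3 -m inch '[{"dp":[0,0,0],"spin":1,"hand":5},{"dp":[0,0,0],"spin":2,"hand":5},{"dp":[0,0,0],"spin":3,"hand":5},{"dp":[0,0,0],"spin":4,"hand":5},{"dp":[0,0,0],"spin":5,"hand":5},{"dp":[0,0,0],"spin":6,"hand":5},{"dp":[0,0,0],"spin":7,"hand":5},{"dp":[0,0,0],"spin":8,"hand":5},{"dp":[0,0,0],"spin":9,"hand":5},{"dp":[0,0,0],"spin":10,"hand":5},{"dp":[0,0,0],"spin":10.8,"hand":5},{"dp":[0,0,0],"spin":10.8,"hand":5}]'; python3 rel.py .4608 -.208 .081 -8
python3 -c "
from workcell import r;print(r.state()['torque'])"
```

```text
time_s: 39.98
tcp_pos: [0.4617, -0.2081, 0.0836]
tcp_rot: [[-0.893, 0.45, -0.0], [0.45, 0.893, -0.004], [-0.002, -0.004, -1.0]]
force: [-1.0, 2.0, 9.8]
width: 0.0129
t 39.98 p [ 0.4617 -0.2081  0.0836] jaw 63.24 tilt z [-2.e-04 -4.e-03 -1.e+00] w 12.9 F [-1.   2.   9.8] j7 [-14.  24.  37. 122. -22.  40. 102.]
dp [ 0.03 -0.01  0.09] spin -0.01 or 29.99
time_s: 41.48
tcp_pos: [0.4597, -0.2092, 0.0836]
tcp_rot: [[0.03, 1.0, -0.003], [1.0, -0.03, -0.005], [-0.005, -0.003, -1.0]]
force: [-13.6, -6.2, 9.2]
width: 0.013
t 41.48 p [ 0.4597 -0.2092  0.0836] jaw -1.72 tilt z [-0.0028 -0.0048 -1.    ] w 13.0 F [-13.6  -6.2   9.2] j7 [-26.  31.  55. 123. -36.  44.  51.]
dp [0.04 0.04 0.09] spin 1.05 or -28.95
[-1.30413969  2.98207375 -0.02062629]
```

Turned 65° so far; carry on to the stop while easing the sideways force.

```bash
python3 -m inch '[{"dp":[0,-0.03,0],"spin":0.5,"hand":5},{"dp":[0,-0.05,0],"spin":1,"hand":5},{"dp":[0,-0.05,0],"spin":1.5,"hand":5},{"dp":[0,-0.05,0],"spin":1.8,"hand":5},{"dp":[0,-0.05,0],"spin":1.8,"hand":5}]'; python3 rel.py .4608 -.208 .081 -8
python3 -c "
from workcell import r;print(r.state()['torque'])"
python3 - <<'E'
from look import *
snap('wrist','w25')
E
```

```text
time_s: 42.1
tcp_pos: [0.4591, -0.2093, 0.0839]
tcp_rot: [[0.213, 0.977, -0.002], [0.977, -0.213, -0.006], [-0.007, -0.001, -1.0]]
force: [3.8, -3.8, -4.7]
width: 0.013
t 42.1 p [ 0.4591 -0.2093  0.0839] jaw -12.32 tilt z [-0.0022 -0.0063 -1.    ] w 13.0 F [ 3.8 -3.8 -4.7] j7 [-27.  32.  58. 123. -39.  45.  43.]
dp [0.05 0.05 0.09] spin -0.72 or 29.28
[-0.74247053 -0.8119133   2.77872356]
```

View pics/w25.png

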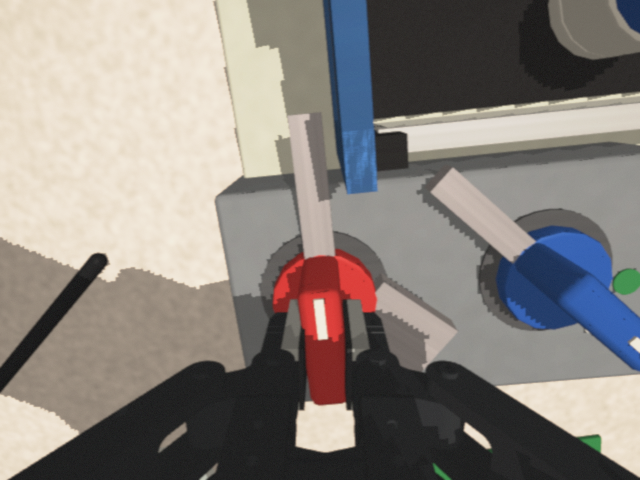

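The tongue now lies in front of the door's free edge (310,170), and the 2.8 N m twist shows the knob is at its end stop. Release and rise.

```bash
python3 -m inch '[{"dp":[0,0,0],"spin":-0.4,"hand":5},{"dp":[0,0,0],"spin":-0.4,"hand":45},{"dp":[0,0,0],"spin":-0.4,"hand":45},{"dp":[0,0,0],"spin":-0.4,"hand":45},{"dp":[0,0,-1],"spin":-0.4,"hand":45},{"dp":[0,0,-2.5],"spin":-0.4,"hand":45},{"dp":[-1,0,-4],"spin":-0.4,"hand":60},{"dp":[-1.5,0,-4.5],"spin":-0.4,"hand":60},{"dp":[-1.5,0,-4.5],"spin":-0.4,"hand":60},{"dp":[-1.5,0,-4.5],"spin":-0.4,"hand":60}]'
python3 - <<'E'
from look import *
snap('wrist','w26')
E
python3 rel.py .5525 -.218 .15 38
```

```text
time_s: 43.4
tcp_pos: [0.4495, -0.2513, 0.2179]
tcp_rot: [[0.172, 0.985, -0.004], [0.985, -0.172, -0.005], [-0.006, -0.003, -1.0]]
force: [-0.1, 0.2, 0.2]
width: 0.0599
t 43.45 p [ 0.4495 -0.2513  0.2179] jaw -9.87 tilt z [-0.0039 -0.0055 -1.    ] w 60.0 F [-0.8 -0.   0.2] j7 [-35.  22.  71. 116. -24.  59.  39.]
dp [1.7  3.2  2.24] spin -7.98 or 22.02
```

View pics/w26.png

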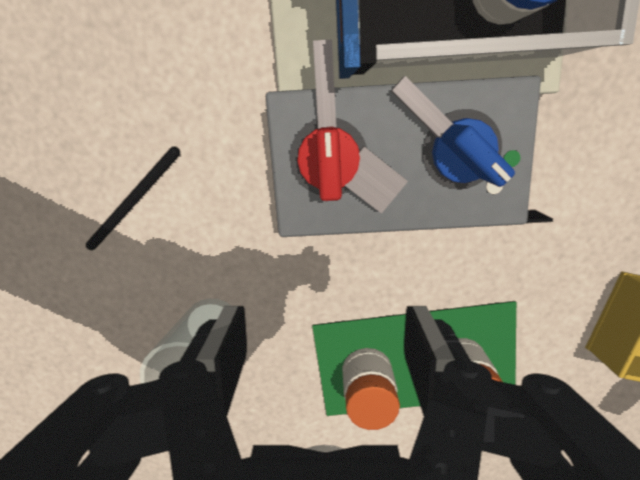

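The lock bar now points along the tongue (319,42)–(326,125). Measure both bars.

```bash
python3 - <<'E'
from look import *
d=load('w26')
def ang(a,b,z):
    p,q=onz(d,*a,z),onz(d,*b,z); return p.round(4),q.round(4),np.degrees(np.arctan2(*(p-q)[1::-1])).round(1)
print('tongue',ang((320,42),(327,125),.074),'line',ang((327.5,133),(328.5,157),.11))
print('sel line',ang((508,180),(494,165),.11),'arm',ang((399,83),(442,128),.074))
im=cv2.imread('pics/w26.png')[70:220,400:560]; cv2.imwrite('pics/w26c.png',cv2.resize(im,None,fx=4,fy=4,interpolation=2))
E
```

```text
tongue (array([ 0.4669, -0.1337,  0.074 ]), array([ 0.4626, -0.1846,  0.074 ]), np.float64(85.2)) line (array([ 0.4622, -0.1879,  0.11  ]), array([ 0.4605, -0.2018,  0.11  ]), np.float64(82.7))
sel line (array([ 0.5668, -0.2345,  0.11  ]), array([ 0.5588, -0.2238,  0.11  ]), np.float64(-53.0)) arm (array([ 0.5136, -0.1666,  0.074 ]), array([ 0.5389, -0.1999,  0.074 ]), np.float64(127.3))
```

View pics/w26c.png

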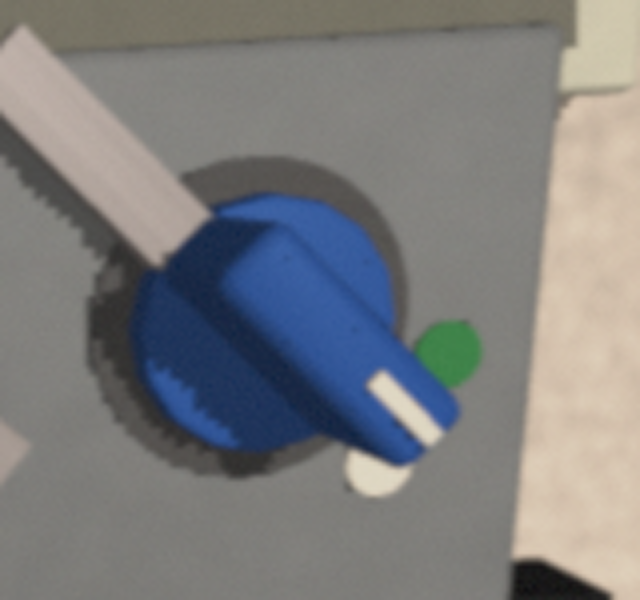

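The tongue reads about 84° (turned some 69°), parallel with the door. The selector bar is at -52.7°, so the jaw must be at 37.3°.

```bash
python3 rel.py .5538 -.218 .15 37.3; python3 -m inch '[{"dp":[0.6,1,0],"spin":-1.6,"hand":60},{"dp":[1.2,2,0],"spin":-3.2,"hand":60},{"dp":[1.69,3.24,0],"spin":-4.8,"hand":60},{"dp":[1.69,3.24,0.7],"spin":-6.4,"hand":60},{"dp":[1.69,3.24,1.5],"spin":-7.87,"hand":60},{"dp":[1.69,3.24,2.2],"spin":-7.87,"hand":60},{"dp":[1.69,3.24,2.2],"spin":-7.87,"hand":60},{"dp":[1.69,3.24,2.2],"spin":-7.87,"hand":60}]'; python3 rel.py .5538 -.218 .083 37.3
python3 - <<'E'
from look import *
d=snap('wrist','w27'); print(proj(d,[.5538,-.218,.11]))
E
```

```text
t 43.45 p [ 0.4495 -0.2513  0.2179] jaw -9.87 tilt z [-0.0039 -0.0055 -1.    ] w 60.0 F [-0.8 -0.   0.2] j7 [-35.  22.  71. 116. -24.  59.  39.]
dp [1.7  3.24 2.24] spin -7.86 or 22.14
time_s: 44.45
tcp_pos: [0.5539, -0.2185, 0.1516]
tcp_rot: [[-0.605, 0.796, -0.004], [0.796, 0.605, -0.006], [-0.002, -0.007, -1.0]]
force: [-0.3, -0.3, 0.5]
width: 0.0605
t 44.45 p [ 0.5539 -0.2185  0.1516] jaw 37.22 tilt z [-0.0039 -0.006  -1.    ] w 60.5 F [-0.3 -0.3  0.5] j7 [-21.  29.  48. 109. -26.  54.  77.]
dp [0.02 0.02 2.29] spin -0.01 or 29.99
[325.81682243 276.44466984]
```

View pics/w27.png

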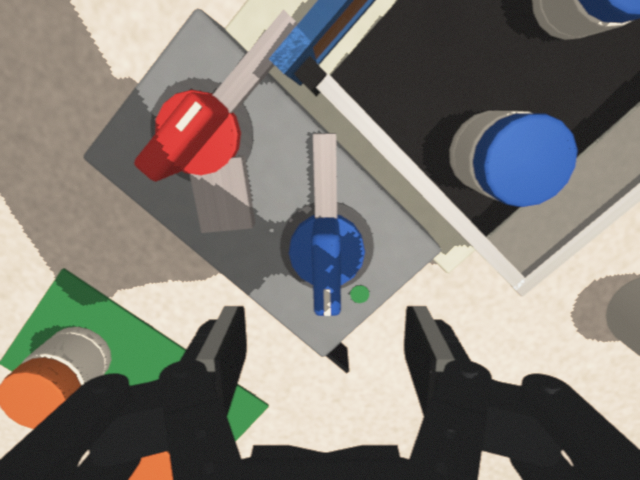

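The selector bar (326,273) is centred and aligned. Descend, close, and turn counter-clockwise.

```bash
python3 -m inch '[{"dp":[0,0.03,0.8],"spin":0,"hand":50},{"dp":[0,0.03,1.6],"spin":0,"hand":50},{"dp":[0,0.03,2.2],"spin":0,"hand":50},{"dp":[0,0.03,2.27],"spin":0,"hand":50},{"dp":[0,0.03,2.27],"spin":0,"hand":5},{"dp":[0,0.03,2.27],"spin":0,"hand":5},{"dp":[0,0.03,2.27],"spin":0,"hand":5},{"dp":[0,0.03,2.27],"spin":0,"hand":5},{"dp":[0,0.03,2.27],"spin":0,"hand":5},{"dp":[0,0.03,2.27],"spin":0,"hand":5},{"dp":[0,0.03,2.27],"spin":0,"hand":5}]' 60; python3 rel.py .5538 -.218 .083 37.3; python3 -m inch '[{"dp":[0,0,0],"spin":-0.8,"hand":5},{"dp":[0,0,0],"spin":-1.6,"hand":5},{"dp":[0,0,0],"spin":-2.4,"hand":5},{"dp":[0,0,0],"spin":-3.2,"hand":5},{"dp":[0,0,0],"spin":-4,"hand":5},{"dp":[0,0,0],"spin":-4.8,"hand":5},{"dp":[0,0,0],"spin":-5.4,"hand":5},{"dp":[0,0,0],"spin":-5.4,"hand":5}]'; python3 rel.py .5538 -.218 .083 37.3
python3 -c "
from workcell import r;print(r.state()['torque'])"
```

```text
time_s: 45.88
tcp_pos: [0.5547, -0.2189, 0.0848]
tcp_rot: [[-0.605, 0.796, -0.002], [0.796, 0.605, -0.006], [-0.003, -0.006, -1.0]]
force: [-3.6, -1.4, 7.7]
width: 0.0131
t 45.88 p [ 0.5547 -0.2189  0.0848] jaw 37.23 tilt z [-0.0024 -0.0062 -1.    ] w 13.1 F [-3.6 -1.4  7.7] j7 [-17.  34.  44. 111. -31.  47.  80.]
dp [ 0.04 -0.01  0.06] spin -0.01 or 29.99
time_s: 46.88
tcp_pos: [0.555, -0.2184, 0.0849]
tcp_rot: [[-0.937, 0.348, -0.002], [0.348, 0.937, -0.006], [-0.0, -0.006, -1.0]]
force: [3.4, 2.3, -8.5]
width: 0.0128
t 46.88 p [ 0.555  -0.2184  0.0849] jaw 69.64 tilt z [-0.0018 -0.0056 -1.    ] w 12.8 F [ 3.4  2.3 -8.5] j7 [-11.  31.  35. 111. -24.  46. 107.]
dp [ 0.04 -0.    0.06] spin 5.39 or -24.61
[ 0.68161661 -0.89368539 -0.00407604]
```

```bash
python3 -m inch '[{"dp":[0,0,0],"spin":-0.3,"hand":5},{"dp":[0,0,0],"spin":-0.5,"hand":5},{"dp":[0,0,0],"spin":-0.5,"hand":5}]'; python3 -c "
from workcell import r;print(r.state()['torque'])"; python3 -m inch '[{"dp":[0,0,0],"spin":0,"hand":25},{"dp":[0,0,0],"spin":0,"hand":45},{"dp":[0,0,0],"spin":0,"hand":45},{"dp":[0,0,0],"spin":0,"hand":45},{"dp":[0,0,-1],"spin":0,"hand":45},{"dp":[0,0,-2.5],"spin":0,"hand":45},{"dp":[0,0,-4.5],"spin":0,"hand":60},{"dp":[0,0,-5],"spin":0,"hand":60},{"dp":[0,0,-5],"spin":0,"hand":60}]'
python3 - <<'E'
from look import *
snap('wrist','w28');snap('scene','s28')
a=cv2.imread('pics/s28.png')[150:340,110:390];cv2.imwrite('pics/s28c.png',cv2.resize(a,None,fx=2.8,fy=2.8,interpolation=2))
E
```

```text
time_s: 47.25
tcp_pos: [0.5549, -0.2184, 0.0849]
tcp_rot: [[-0.954, 0.299, -0.002], [0.299, 0.954, -0.005], [-0.0, -0.006, -1.0]]
force: [3.0, 2.0, -8.4]
width: 0.013
[ 0.61532268 -0.74870729 -1.63738227]
time_s: 48.38
tcp_pos: [0.5556, -0.2175, 0.2356]
tcp_rot: [[-0.954, 0.299, 0.0], [0.299, 0.954, -0.005], [-0.002, -0.005, -1.0]]
force: [-0.2, 0.5, -0.1]
width: 0.0602
```

View pics/w28.png

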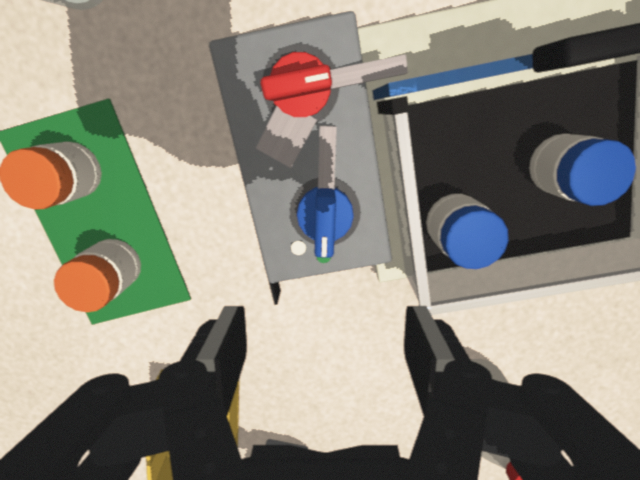

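View pics/s28c.png

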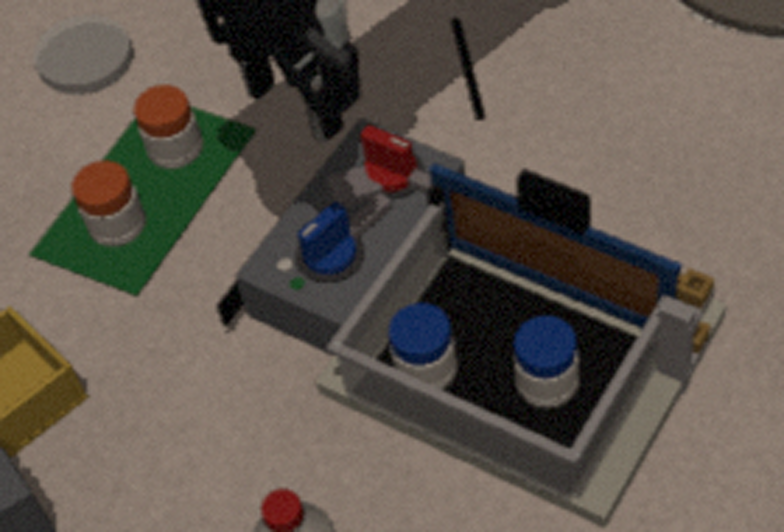

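The selector's white line points at the green dot (324,258), and the jars are upright. Last check of the lock, door and jar positions by numbers.

```bash
python3 - <<'E'
from look import *
a=np.radians(-6.46);R=np.array([[np.cos(a),-np.sin(a)],[np.sin(a),np.cos(a)]]);o=np.array([.5816,-.0542])
d=load('w28')
def ang(a,b,z):
    p,q=onz(d,*a,z),onz(d,*b,z); return np.degrees(np.arctan2(*(p-q)[1::-1])).round(1)
print('tongue',ang((405,62),(334,77),.074),'lock line',ang((328,76),(306,79),.11),'sel line',ang((324.5,254),(323.5,238),.11),'sel arm',ang((327,127),(326,185),.074))
print('door top edge',ang((378,95),(530,62),.1215))
for n in('w28','s28'):
    d=load(n)
    for lo,hi,z in(((100,120,50),(130,255,255),.084),((3,150,80),(16,255,255),.064)):
        for st,ce,m in blobs(d,lo,hi,150):
            p=onz(d,*ce,z); g=R.T@(p[:2]-o)
            if abs(p[0]-.57)<.15 and abs(p[1])<.6: print(n,ce.round(),z,p.round(3),'guard',g.round(3),'pad',(p[:2]-[.5115,-.4294]).round(3))
# knuckle height
s=load('s28');hsv=cv2.cvtColor(s['img'],cv2.COLOR_RGB2HSV)[235:285,345:385];m=cv2.inRange(hsv,np.array((12,100,50)),np.array((32,255,255)));n,l,st,ce=cv2.connectedComponentsWithStats(m)
print([(st[i],ce[i]+[345,235]) for i in range(1,n) if st[i][4]>15],'pred top centre hung',proj(s,[.5083,.0777,.110]),'body',proj(s,[.5083,.0777,.1025]))
E
```

```text
tongue 83.7 lock line 79.8 sel line -14.1 sel arm 161.7
door top edge -95.8
w28 [455.  76.] 0.084 [ 0.486 -0.106  0.084] guard [-0.089 -0.062] pad [-0.025  0.324]
w28 [597. 171.] 0.084 [ 0.579 -0.022  0.084] guard [-0.006  0.032] pad [0.068 0.408]
w28 [325. 216.] 0.084 [ 0.552 -0.218  0.084] guard [-0.011 -0.166] pad [0.041 0.212]
w28 [474. 237.] 0.084 [ 0.602 -0.115  0.084] guard [ 0.027 -0.058] pad [0.09  0.315]
w28 [ 35. 177.] 0.064 [ 0.461 -0.423  0.064] guard [-0.078 -0.381] pad [-0.05   0.006]
w28 [ 86. 283.] 0.064 [ 0.553 -0.428  0.064] guard [ 0.013 -0.374] pad [0.041 0.002]
s28 [227. 236.] 0.084 [ 0.554 -0.215  0.084] guard [-0.009 -0.163] pad [0.043 0.215]
s28 [260. 268.] 0.084 [ 0.607 -0.111  0.084] guard [ 0.032 -0.053] pad [0.096 0.319]
s28 [304. 273.] 0.084 [ 0.584 -0.016  0.084] guard [-0.002  0.038] pad [0.072 0.413]
s28 [167. 188.] 0.064 [ 0.464 -0.426  0.064] guard [-0.075 -0.382] pad [-0.048  0.004]
s28 [146. 216.] 0.064 [ 0.556 -0.431  0.064] guard [ 0.017 -0.377] pad [ 0.045 -0.001]
[(array([  7,  11,  13,  14, 130], dtype=int32), array([357.63076923, 252.32307692])), (array([13, 30,  5, 11, 40], dtype=int32), array([359.875, 269.775]))] pred top centre hung [357.81859096 251.61171059] body [357.66350902 253.5969426 ]
```

```bash
python3 -m inch '[{"dp":[0,0,0],"spin":0,"hand":60},{"dp":[0,0,0],"spin":0,"hand":60}]'; python3 -c "
from workcell import r;print(r.job_done())"
```

```text
time_s: 48.72
tcp_pos: [0.5543, -0.217, 0.2326]
tcp_rot: [[-0.954, 0.299, -0.005], [0.299, 0.954, -0.005], [0.003, -0.006, -1.0]]
force: [-0.2, 0.3, 0.2]
width: 0.0602
the job is handed in; nothing more can be done
None
```

The whole job was carried out and handed in at 48.7 s of the 200 s allowed. No verdict came back, so success rests on my own checks.

**What I did:** I moved both orange-capped jars to the green mat and both blue-capped jars to the tray, and left the black-capped jar alone. I then hung the door on both pins, turned the lock clockwise to its stop, and turned the selector to the green mark.

**Last checks:**
- **Blue jars:** they stand upright on the tray at about (0.03, -0.055) m and (-0.005, 0.035) m. One was knocked about 4 cm during the run but stayed within the limits, so I left it where it was.
- **Orange jars:** they stand on the mat at about (±0.045, 0) m from its centre.
- **Door:** it is seated on its pins and reads about 84° against 83.5° for the guard, so it is flush within 1°.
- **Lock:** it turned about 69° from its starting angle (about 1.21 rad, plus up to 0.1 rad already there) and reached the stop with a 2.8 N m reaction. This is the tightest check, since the limit is 1.15 rad and my bar and tongue readings differed by up to 4°.
- **Selector:** it turned about 34° (0.60 rad) and its white line points at the green dot.
- **Robot:** it was clear of everything at the end.

No check failed. The camera views disagreed by up to 7 mm on jar positions, well inside the allowances.

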